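# Vent a hydraulic ram through the valve's recessed manual override

## Robot

A 6-joint arm with a two-finger parallel gripper is mounted at the origin on the work surface. World frame = base frame: x ahead of the robot, y to its left, z up, the work surface at z = 0. Lengths are in m, angles in rad, forces in N, time in s.
With the tool pointing down it reaches from about 0.25 to 0.775 m from the base axis. Payload 4 kg.
Tool frame: the origin (TCP) lies midway between the tips of the shut fingers; the grasp point (between the pads) lies 19 mm behind it; z points along the fingers, y is the direction in which the jaws open and shut (so a half turn about z gives the same grasp; the last joint's range is limited). The gripper opens to 85 mm and grips with 20 to 120 N. Pads are 22 mm wide; open, the fingers measure 114 mm over their backs; the gripper's body (76 mm by 85 mm) begins 54 mm behind the grasp point. The pads swing forward as they close: fully open they stand 13 mm farther back than shut.
Start: joints at [-1.313, 0.087, 1.371, -0, 1.684, -0.103], TCP at [0.194, -0.515, 0.231] pointing down, gripper open.
Joint ranges: [-3.1, 3.1], [-0.76, 2.03], [0.27, 2.55], [-1.08, 4.22], [0.17, 2.65], [-2.57, 2.57]. Speed limits (rad/s): [2.79, 2.79, 3.14, 3.14, 3.14, 3.14].

## Interface

Orientations are given as a unit quaternion [w, x, y, z].
In Python, from workcell import bot, optics, job gives the robot as it stands. The module is installed in compiled form; this text tells all that it offers.
- The arm moves only by the tool step_arm, never from a script. Its argument "rows" is a list of rows, each a list of 3 entries, a list of its own where there are three numbers: the shift along the tool's x, y, z in m, then the turn about the tool's z in rad, then the opening, from 0 (shut) to 1 (fully open). In form: [[[tx, ty, tz], spin, claw], ...]. A call has 1 to 20 rows; each row is the pose to reach, as a shift and turn from the pose commanded when the call began, along the tool's axes at that moment; what a row does not reach only later rows make up. A row lasts 1/8 s, in which the tool goes at most 62.5 mm and 10.7 degrees, less where a joint would pass 70% of its speed; a pose out of reach is approached as far as the arm can. A call with a gripper value outside its range is refused whole. The fingers move at their own pace and stop on an object; "squeeze" is the grip in N (left out, the last holds). Time passes only in rows, so rows that repeat a pose let the fingers close. It gives the time, the measured TCP pose, the force and the opening at its end, in the units of the state.
- bot.observe(): the state, without advancing time (a new reading comes with each control period).
- optics.grab_frame(name): name is "scene" or "top" or "wrist"; returns the picture (420x560x3 uint8, red, green, blue); there is no depth.
- optics.camera_model(name): a dict with "camera_matrix" (3x3 intrinsics, pixels), "dist" ([k1, k2, p1, p2, k3] as OpenCV has them; the pictures are not rectified), "pose" (4x4, takes a point from camera to world coordinates). Camera axes: x right, y up, looking along -z (the intrinsics and any distortion apply to the point x, -y, -z); pixel columns grow to the right and rows downward; lengths in m; the calibration is good to about 2 mm. A picture is of the moment at which its call begins: read the wrist's pose just before it. camera_model takes no time and is no camera call; for the wrist camera it gives the pose at the moment of the call.
- job.hand_in(): hands the job in, once; it reports no verdict.
The state is a dict: "t": time; "qpos": joint angles; "dq": joint speeds; "effort": joint torques, N m; "ee_pos": TCP position; "tcp_rot": TCP orientation; "ft_force": force on the tool from outside, world axes, zero at the start; "ft_torque": the same for the moment, N m; "width": opening from 0.0 (shut) to 1.0 (fully open).
Only numpy, scipy, OpenCV 4.12 (cv2) and the standard library are available. Lean on these libraries where they do the work, as an engineer would, in place of code of your own. Each camera call takes 0.05 s, during which the arm holds its last target.

## Task

Vent the hydraulic ram by hand before its blue-coil valve is taken off: pull the red protective cap off the valve with the blue coil and put it in the parts tray, then take the yellow-handled push pin from the tool rack and with it push the small brass override pin, deep in the end of that valve, all the way in and keep it in for two seconds. Let the override spring back, stand the push pin in the rack again, and leave the cap in the tray. Do not press the black-coil valve or take its cap off, and leave everything else where it is.

Things in the scene. Friction and masses are not known exactly. Their poses are not given: they have to be found in the camera images.
- valve_blue: solenoid valve with a BLUE square coil, fixed on the white ram, leaning 38 degrees from vertical to the robot. Origin at its foot; z = valve axis, out of its end (up and to the robot); y level, along the ram. Along z: coil 48 mm square from 4 to 52 mm, collar 36 mm across to 60 mm, tube 28 mm across to 114 mm, with a bore 16 mm across in its end. The black-coil valve is 110 mm off along y.
- mouth_blue (a point): centre of the mouth of the blue-coil valve's bore, at the very end of its tube; axes as valve_blue. The flat face of the override pin (brass, 13 mm across) rests 16 mm below this point, on the valve's axis.
- pin_blue (a joint): travel of the override pin of the blue-coil valve, m: 0 = sprung out, 0.006 = fully pressed in. The spring pushes back with 3 N at the start and 9 N when fully in; it returns by itself.
- cap_blue_mid (a point): middle (half-way along the axis) of the red cap that stands loosely over the end of the blue-coil valve: 40 mm across, 64 mm long, 60 g; a sleeve 50 mm deep (3 mm play round the tube) under a closed 14 mm thick head. z axis: from the open mouth to the head. It pulls straight off along the valve's axis (50 mm to come clear).
- valve_black: the other valve, the same in shape and lean but with a BLACK coil; not to be used. Origin and axes as for valve_blue.
- pin_black (a joint): travel of the override pin of the black-coil valve, m; stays 0.
- cap_black_mid (a point): middle of the red cap of the black-coil valve, same size as the other; stays on.
- push_pin_grip (a point): middle of the push pin's yellow handle; it stands upright in the rack at first. The tool is 150 mm long, 110 g, round: brass shaft 8 mm across, 68 mm long, flat tip; handle 27 mm across, 82 mm long, its flat shoulder on the rack's plate. z axis from tip to handle end. This point: 41 mm below the handle's end, 41 mm above the shoulder, 109 mm from the tip.
- push_pin_tip (a point): centre of the flat tip of the push pin; axes as push_pin_grip.
- screwdriver: screwdriver with a red handle, 150 mm, in another hole of the rack; stays there. Origin at its tip.
- nut_driver: nut driver with a black handle, 150 mm, in another hole of the rack; stays there. Origin at its tip.
- rack: grey fixed tool rack, 70 mm (x) x 240 mm (y), 82 mm high. Origin: centre of its underside. Its top plate (z 72 to 82 mm) has three round holes 16 mm across at y = -75, 0 and +75 mm; a tool's shoulder rests on the plate, its shaft through the hole, the tip 14 mm above the bench. Three tools hang there; which hole is whose varies.
- tray: aluminium parts tray, fixed, 160 mm (x) x 230 mm (y), rim 32 mm high, walls and floor 4 mm. Origin: centre of its underside. The fitting lies in it on the side of negative y (centre about y = -75 mm); the rest of it is free.
- fitting: brass hose fitting, 72 mm long, 37 mm across the hexagon, lying in the tray; stays there.
- spray_can: orange and white spray can, 60 mm across, 190 mm high, standing on the bench; bystander.
- tape_roll: blue roll of tape, 104 mm across, 36 mm high, lying on the bench; bystander.
- wrench: steel wrench, 190 mm, lying on the bench; bystander.
- mallet: rubber mallet with a wooden handle, 240 mm, lying on the bench; bystander.
Things that resemble listed ones, but are neither listed nor needed, are in the scene too. Of the things that look like the part that bears push_pin_grip, the smallest one is meant.

How it is judged:
On the way, in this order (a step that is already met when the one before it is completed fails the run):
1. the cap of the blue-coil valve lies in the tray, let go and at rest (x of cap_blue_mid in the frame of tray between -0.075 and 0.075 m and y of cap_blue_mid in the frame of tray between -0.11 and 0.11 m and height (world z) of cap_blue_mid below 0.06 m and contact force between cap_blue and the fingers below 0.1 N and linear speed of cap_blue below 0.03 m/s), for 0.2 s.
2. the push pin is drawn out of the rack (height (world z) of push_pin_tip above 0.09 m), for 0.1 s.
3. the override pin of the blue-coil valve is pressed in with the push pin and kept in (value of joint pin_blue above 0.0045 m and contact force between push_pin and valve_blue above 1 N), for 1.2 s.
At the end, for the whole second after the job is handed in: The blue-coil valve's override pin is sprung out again (within 1 mm); the push pin hangs upright (within 8 degrees) and at rest in a hole of the rack, its shoulder down on the plate (tip within 10 mm of its hanging height); the cap of the blue-coil valve rests inside the tray's rim (value of joint pin_blue below 0.001 m and z of push_pin_tip in the frame of rack between 0.008 and 0.024 m and x of push_pin_tip in the frame of rack between -0.03 and 0.03 m and y of push_pin_tip in the frame of rack between -0.1 and 0.1 m and angle between push_pin_grip's own z axis and vertical below 0.14 rad and linear speed of push_pin below 0.02 m/s and x of cap_blue_mid in the frame of tray between -0.075 and 0.075 m and y of cap_blue_mid in the frame of tray between -0.11 and 0.11 m and height (world z) of cap_blue_mid below 0.06 m and linear speed of cap_blue below 0.03 m/s); the robot touches nothing.
It fails at once if the black-coil valve's override pin is pressed (value of joint pin_black above 0.002 m).
It fails at once if the black-coil valve's cap is pulled up or off (moved over 20 mm) (distance of cap_black_mid from where it was at the start of the episode above 0.02 m).
It fails at once if a bystander is moved by more than 40 mm (distance of any of screwdriver, nut_driver, fitting, spray_can, tape_roll, wrench, mallet from where it was at the start of the episode above 0.04 m).
It also fails if it takes over 72 s, if anything falls off the work surface, if the arm or the gripper's body presses on something with over 40 N, if the wrist force passes 120 N, or if a joint passes its speed limit or range.

## Working session

There is one attempt and no reset: what is moved stays moved. The work goes in short steps, Python scripts to look and compute and a tool call to move; the robot and the scene stay as the last step left them, time stands still between calls to the robot, and variables do not carry over. Pictures are saved under pics/ and viewed, and the job is handed in when it is done.

Besides the shell and the picture viewer there is one more tool, called after "Emit:" by a JSON object that holds its "method" and its "body", one argument or row to a line. step_arm: Moves the arm, as the interface text tells. Its arguments: {"type":"object","properties":{"rows":{"type":"array"},"squeeze":{"type":"number"}},"required":["rows"]}

```bash
mkdir -p pics; python3 - <<'E'
from workcell import bot, optics, job
import cv2,numpy as np
print(bot.observe())
for n in ["scene","top","wrist"]:
    m=optics.camera_model(n); im=optics.grab_frame(n)
    cv2.imwrite(f"pics/{n}0.png",im[:,:,::-1])
    print(n,m)
E
```

```text
{'t': 0.0, 'qpos': array([-1.31308028e+00,  8.79530988e-02,  1.37230034e+00,  2.81798311e-05,
        1.68360765e+00, -1.03073558e-01]), 'dq': array([-0.00182289,  0.00176617,  0.00127102, -0.0004088 ,  0.00048423,
       -0.00055867]), 'effort': array([-8.19432535e-04, -3.51864302e+01, -3.13273787e+01, -1.07120716e-04,
        1.07614059e-02,  1.74277158e-06]), 'ee_pos': array([ 0.1940432 , -0.51408315,  0.2301168 ]), 'tcp_rot': array([-1.13190791e-03,  9.83772020e-01,  1.79419411e-01, -7.36512562e-05]), 'ft_force': array([-0.20669256,  1.13712618,  0.02825673]), 'ft_torque': array([0.02084079, 0.06606648, 0.06418044]), 'width': 1.0023448224260023}
scene {'camera_matrix': array([[531.33342769,   0.        , 273.17713017],
       [  0.        , 531.33342769, 199.37261338],
       [  0.        ,   0.        ,   1.        ]]), 'dist': array([-0.16154401,  0.        ,  0.        ,  0.        ,  0.        ]), 'pose': array([[ 7.39074327e-01, -4.63472947e-01,  4.88837362e-01,
         1.30781281e+00],
       [ 6.73622861e-01,  5.09769688e-01, -5.35132793e-01,
        -8.65623359e-01],
   
[... 491 characters left out ...]

       [-0.99995391,  0.00745171, -0.00605431,  0.01409058],
       [-0.00469717,  0.17027923,  0.98538466,  1.63729174],
       [ 0.        ,  0.        ,  0.        ,  1.        ]])}
wrist {'camera_matrix': array([[315.91723353,   0.        , 282.77720803],
       [  0.        , 315.91723353, 210.40922255],
       [  0.        ,   0.        ,   1.        ]]), 'dist': array([-0.06749791,  0.        ,  0.        ,  0.        ,  0.        ]), 'pose': array([[ 0.35386661,  0.8994424 ,  0.25647962,  0.25888644],
       [-0.93529479,  0.3407244 ,  0.09555387, -0.48983596],
       [-0.00144366, -0.27369737,  0.96181478,  0.37213175],
       [ 0.        ,  0.        ,  0.        ,  1.        ]])}
```

View pics/scene0.png

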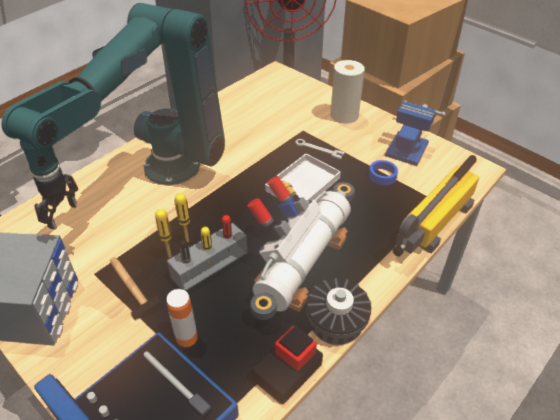

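View pics/top0.png

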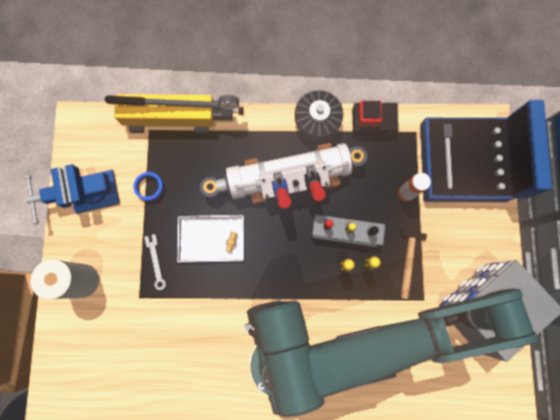

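View pics/wrist0.png

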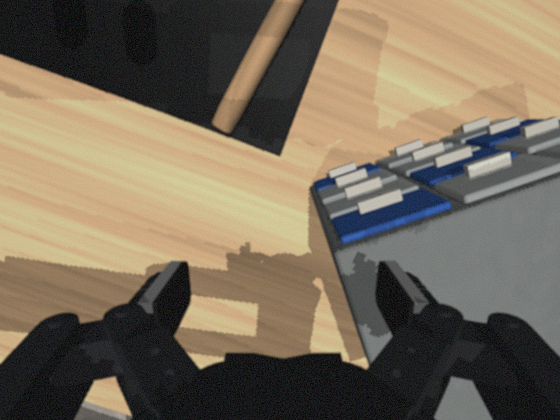

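```bash
python3 - <<'E'
import cv2
s=cv2.imread("pics/scene0.png"); t=cv2.imread("pics/top0.png")
cv2.imwrite("pics/s_crop.png",cv2.resize(s[150:310,110:360],None,fx=3.2,fy=3.2,interpolation=cv2.INTER_CUBIC)[:600,:800])
cv2.imwrite("pics/t_crop.png",cv2.resize(t[140:290,165:415],None,fx=3.2,fy=3.2,interpolation=cv2.INTER_CUBIC))
E
```

```text
(no output)
```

View pics/s_crop.png

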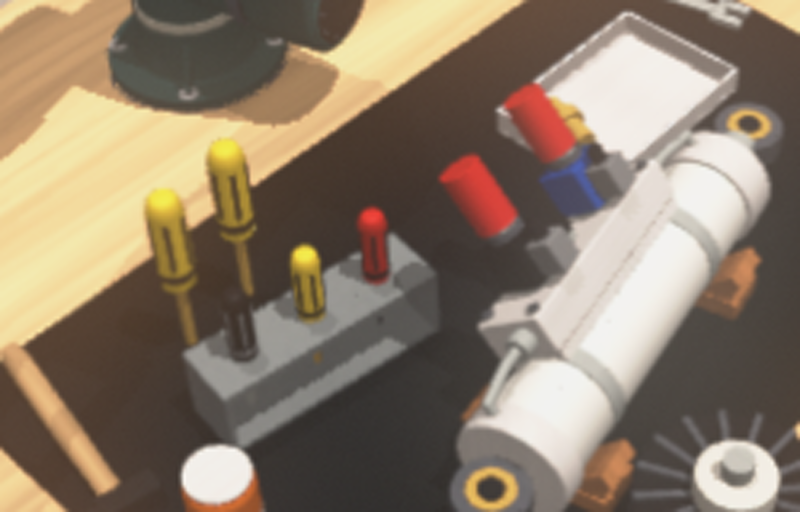

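View pics/t_crop.png

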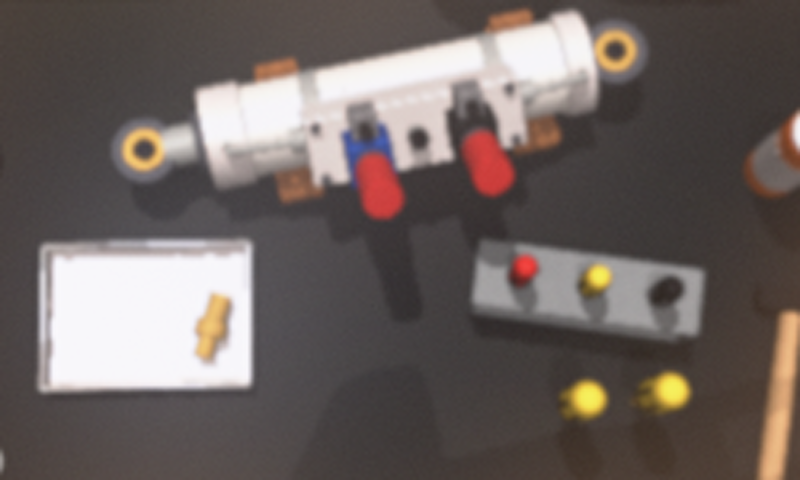

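```bash
cat > h.py <<'E'
import cv2,numpy as np
from scipy.optimize import minimize,least_squares
def proj(m,P):
    P=np.atleast_2d(P); T=np.linalg.inv(m['pose']); c=P@T[:3,:3].T+T[:3,3]
    c=c*np.array([1,-1,-1.])
    return cv2.projectPoints(c,np.zeros(3),np.zeros(3),m['camera_matrix'],m['dist'])[0].reshape(-1,2)
def ray(m,uv):
    p=cv2.undistortPoints(np.array([[uv]],float),m['camera_matrix'],m['dist'])[0,0]
    d=m['pose'][:3,:3]@np.array([p[0],-p[1],-1.]); return m['pose'][:3,3],d/np.linalg.norm(d)
def onz(m,uv,z):
    o,d=ray(m,uv); return o+d*(z-o[2])/d[2]
def circ(c,ax,r,n=40):
    ax=ax/np.linalg.norm(ax); u=np.cross(ax,[0.3,0.9,0.2]);u/=np.linalg.norm(u);v=np.cross(ax,u)
    a=np.linspace(0,2*np.pi,n,endpoint=False)[:,None]
    return c+r*(np.cos(a)*u+np.sin(a)*v)
def hullmask(uv,shape,off,S=8):
    # off: crop origin ; returns area-antialiased mask
    h=cv2.convexHull(((uv+0.5-off)*S-0.5).astype(np.float32)).reshape(-1,2)
    M=np.zeros((shape[0]*S,shape[1]*S),np.float32)
    cv2.fillPoly(M,[np.round(h*16).astype(np.int32)],1.0,shift=4)
    return cv2.resize(M,(shape[1],shape[0]),interpolation=cv2.INTER_AREA)
def valve_axes(yaw):
    s,c=np.sin(np.radians(38)),np.cos(np.radians(38))
    y=np.array([-np.sin(yaw),np.cos(yaw),0]); z=np.array([-s*np.cos(yaw),-s*np.sin(yaw),c])
    return np.cross(y,z),y,z
E
cat > fitcap.py <<'E'
from h import *
from workcell import optics
M={n:optics.camera_model(n) for n in("scene","top")}
I={n:cv2.imread(f"pics/{n}0.png") for n in M}
box={"scene":(240,165,310,240),"top":(265,170,340,215)}
def redmask(im):
    b,g,r=[im[...,i].astype(float) for i in range(3)]
    return np.clip((r-1.5*np.maximum(g,b)-10)/60,0,1)
K={n:redmask(I[n][b[1]:b[3],b[0]:b[2]]) for n,b in box.items()}
for n in K: print(n,K[n].sum())
def capmid(p): # blue mid, black mid
    x,y,z=valve_axes(p[3]); b=np.array(p[:3]); return b,b-p[4]*y,z
def cost(p,full=False):
    b,k,z=capmid(p); e=0
    for n,m in M.items():
        mm=0
        for c in(b,k):
            uv=proj(m,np.vstack([circ(c-.032*z,z,.02),circ(c+.032*z,z,.02)]))
            B=box[n]; mm=np.maximum(mm,hullmask(uv,K[n].shape,np.array(B[:2])))
        e+=((mm-K[n])**2).sum()/1
    return e
# init by rays
o1,d1=ray(M['scene'],(281,189));o2,d2=ray(M['top'],(283,197))
A=np.stack([d1,-d2],1);t=np.linalg.lstsq(A,o2-o1,rcond=None)[0]
p0=(o1+d1*t[0]+o2+d2*t[1])/2;print('init',p0,np.linalg.norm(o1+d1*t[0]-o2-d2*t[1]))
best=None
for yaw in(0.1,0.2,.3):
    r=minimize(cost,[*p0,yaw,.11],method='Nelder-Mead',options=dict(initial_simplex=np.array([[*p0,yaw,.11]]+[list(np.array([*p0,yaw,.11])+d) for d in np.diag([.01,.01,.01,.08,.004])]),xatol=1e-5,fatol=1e-3,maxiter=600))
    print(r.x,r.fun)
    if best is None or r.fun<best.fun:best=r
p=best.x;b,k,z=capmid(p);print('blue',b,'black',k,'axis',z)
for n in M:
    im=cv2.resize(I[n],None,fx=4,fy=4,interpolation=cv2.INTER_CUBIC)
    for c in(b,k):
        h=cv2.convexHull(proj(M[n],np.vstack([circ(c-.032*z,z,.02),circ(c+.032*z,z,.02)])).astype(np.float32))
        cv2.polylines(im,[np.int32((h+.5)*4)],1,(0,255,0),1)
    B=box[n];cv2.imwrite(f"pics/fit_{n}.png",im[(B[1]-10)*4:(B[3]+10)*4,(B[0]-10)*4:(B[2]+10)*4])
E
python3 fitcap.py
```

```text
scene 571.1500000000001
top 429.2416666666667
init [0.54154001 0.00242789 0.21200779] 0.0069881178298798205
[5.36505822e-01 2.74781663e-04 2.16150059e-01 2.23042581e-01
 1.09542485e-01] 82.47888129340278
[0.53609616 0.00120438 0.21576006 0.22294028 0.11081129] 82.07222439236111
[0.53642348 0.00081305 0.21680929 0.2201458  0.11041081] 82.89305772569443
blue [0.53609616 0.00120438 0.21576006] black [ 0.56059632 -0.1068645   0.21576006] axis [-0.60042482 -0.13612158  0.78801075]
```

```bash
python3 - <<'E'
import cv2,numpy as np
a=cv2.imread("pics/fit_scene.png");b=cv2.imread("pics/fit_top.png")
H=max(a.shape[0],b.shape[0]);c=np.zeros((H,a.shape[1]+b.shape[1],3),np.uint8);c[:a.shape[0],:a.shape[1]]=a;c[:b.shape[0],a.shape[1]:]=b
cv2.imwrite("pics/fit.png",c);print(c.shape)
E
```

```text
(380, 740, 3)
```

View pics/fit.png

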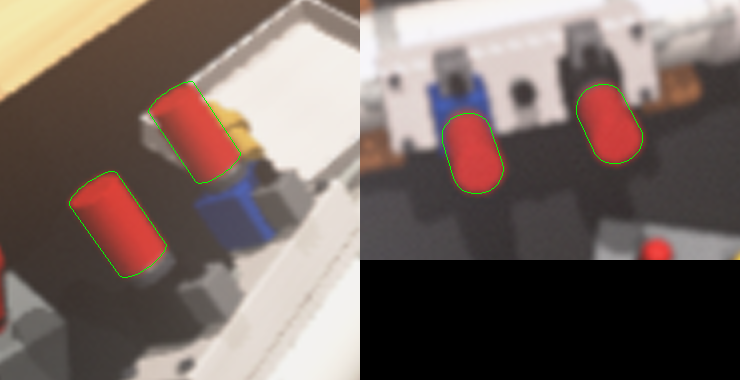

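```bash
cat > fitrest.py <<'E'
from h import *
from workcell import optics
M={n:optics.camera_model(n) for n in("scene","top")}
I={n:cv2.imread(f"pics/{n}0.png") for n in M}
sc=lambda u:(np.array(u)/3.2+[110,150]-.34); tc=lambda u:(np.array(u)/3.2+[165,140]-.34)
def R(y): return np.array([[np.cos(y),-np.sin(y),0],[np.sin(y),np.cos(y),0],[0,0,1]])
def fit(obs,p0):
    def res(p):
        return np.concatenate([proj(M[n],R(p[2])@np.array(X)+[p[0],p[1],0])[0]-uv for n,X,uv in obs])
    r=least_squares(res,p0,loss='soft_l1');print(r.x,'yaw deg',np.degrees(r.x[2]),np.round(res(r.x),1));return r.x
# world: top-image right=-y, up=+x
rk=[("top",(.035,.12,.082),tc((480,238))),("top",(.035,-.12,.082),tc((706,268))),
("scene",(-.035,-.12,.082),sc((185,350))),("scene",(.035,-.12,.082),sc((238,388))),("scene",(.035,.12,.082),sc((440,270))),("scene",(.035,-.12,0),sc((240,447))),("scene",(.035,.12,0),sc((437,332))),("scene",(-.035,.12,.082),sc((390,230)))]
print('rack');r=fit(rk,[.45,-.2,-.1])
tr=[("top",(.08,.115,.032),tc((40,243))),("top",(.08,-.115,.032),tc((252,240))),("top",(-.08,-.115,.032),tc((252,388))),("top",(-.08,.115,.032),tc((39,391))),
("scene",(-.08,-.115,.032),sc((498,110))),("scene",(-.08,.115,.032),sc((627,12))),("scene",(.08,.115,.032),sc((738,72)))]
print('tray');t=fit(tr,[.45,.2,0])
box={"scene":(195,220,222,254),"top":(340,215,362,238)}
def ym(im):
    b,g,rr=[im[...,i].astype(float) for i in range(3)]
    return np.clip((np.minimum(g,rr)-1.6*b-15)/50,0,1)
K={n:ym(I[n][b[1]:b[3],b[0]:b[2]]) for n,b in box.items()}
def pts(p):
    z=np.array([0,0,1.]);c=np.array([p[0],p[1],0]);return np.vstack([circ(c+.082*z,z,.0135),circ(c+.155*z,z,.0135),circ(c+.161*z,z,.0105),circ(c+.164*z,z,.005)])
def cost(p): return sum(((hullmask(proj(M[n],pts(p)),K[n].shape,np.array(box[n][:2]))-K[n])**2).sum() for n in M)
best=min((minimize(cost,np.array([r[0],r[1]])+d,method='Nelder-Mead',options=dict(initial_simplex=[[r[0]+d[0]+a,r[1]+d[1]+b] for a,b in((0,0),(.01,0),(0,.01))])) for d in([0,0],[.01,.01],[-.01,-.01])),key=lambda q:q.fun)
print('pin',best.x,best.fun,{n:K[n].sum() for n in K}); d=R(r[2]).T@[best.x[0]-r[0],best.x[1]-r[1],0];print('in rack frame',d)
im=cv2.resize(I['scene'],None,fx=4,fy=4,interpolation=cv2.INTER_CUBIC);im2=cv2.resize(I['top'],None,fx=4,fy=4,interpolation=cv2.INTER_CUBIC)
for n,q in(("scene",im),("top",im2)):
    cv2.polylines(q,[np.int32((cv2.convexHull(proj(M[n],pts(best.x)).astype(np.float32))+.5)*4)],1,(0,255,0),1)
    for pp,hx,hy,h in((r,.035,.12,.082),(t,.08,.115,.032)):
        c=np.array([[hx,hy,h],[hx,-hy,h],[-hx,-hy,h],[-hx,hy,h]])@R(pp[2]).T+[pp[0],pp[1],0]
        cv2.polylines(q,[np.int32((proj(M[n],c)+.5)*4)],1,(255,0,255),1)
cv2.imwrite("pics/f2s.png",cv2.resize(im[600:1250,600:1400],None,fx=.95,fy=.9)); cv2.imwrite("pics/f2t.png",im2[780:1120,680:1480])
E
python3 fitrest.py
```

```text
rack
[ 0.45656092 -0.22374154 -0.13007152] yaw deg -7.452548880192907 [-0.4 -0.  -1.3  0.1 -0.   0.2 -3.5  2.7 -0.6 -0.2 -0.7  1.6  1.3 -1.9
  1.1 -0.3]
tray
[0.42863066 0.25293961 0.02175866] yaw deg 1.2466795043259171 [ 1.1 -0.1 -0.4 -0.  -0.3 -1.1  0.3 -1.1 -0.9 -0.7 -0.2 -1.  -0.1 -1.5]
pin [ 0.45313666 -0.22414063] 132.99471551562502 {'scene': np.float64(91.896), 'top': np.float64(36.816)}
in rack frame [-0.00334357 -0.00083987  0.        ]
```

View pics/f2s.png

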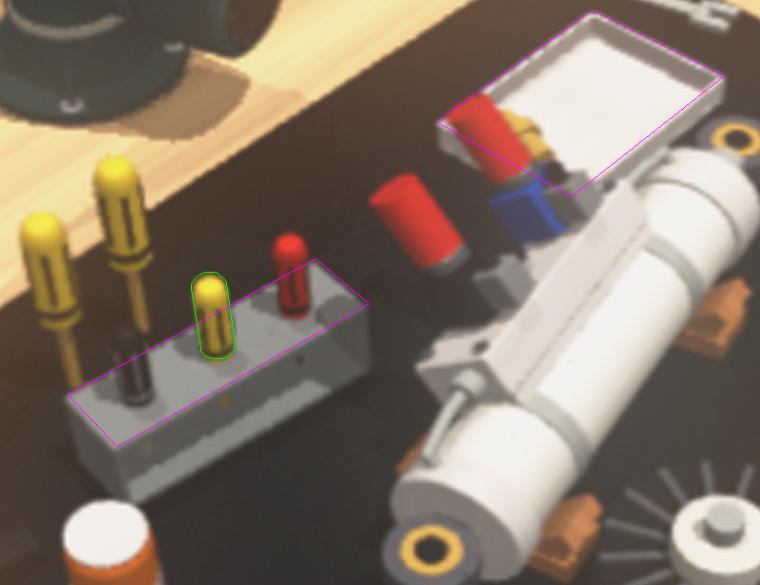

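View pics/f2t.png

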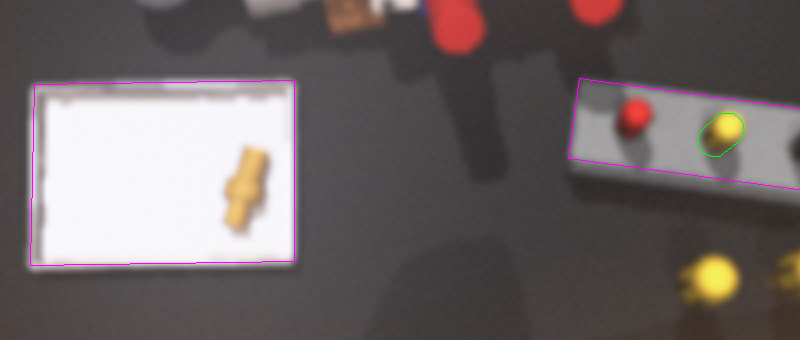

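```bash
cat >> h.py <<'E'
def tri(m1,u1,m2,u2):
    o1,d1=ray(m1,u1);o2,d2=ray(m2,u2)
    t=np.linalg.lstsq(np.stack([d1,-d2],1),o2-o1,rcond=None)[0]
    a,b=o1+d1*t[0],o2+d2*t[1];return (a+b)/2,np.linalg.norm(a-b)
def cur():
    from workcell import bot
    s=bot.observe();w,x,y,z=s['tcp_rot'];yaw=2*np.arctan2(y,x) if abs(x)+abs(y)>0 else 0
    yaw=(yaw+np.pi)%(2*np.pi)-np.pi
    return s,np.array(s['ee_pos']),yaw
def mv(pos,yaw=None):
    s,p,y0=cur(); d=np.array(pos)-p;c,sn=np.cos(y0),np.sin(y0)
    sp=0 if yaw is None else -((yaw-y0+np.pi)%(2*np.pi)-np.pi)
    print('cur',np.round(p,4),'yaw',round(y0,4),'q6',round(s['qpos'][5],3),'-> shift',np.round([d[0]*c+d[1]*sn,d[0]*sn-d[1]*c,-d[2]],4),'spin',round(sp,4))
E
python3 - <<'E'
from h import *
from workcell import optics
M={n:optics.camera_model(n) for n in("scene","top")}
sc=lambda u:(np.array(u)/3.2+[110,150]-.34); tc=lambda u:(np.array(u)/3.2+[165,140]-.34)
print(tri(M['scene'],sc((165,193)),M['top'],tc((672,388))),tri(M['scene'],sc((228,143)),M['top'],tc((590,398))))
print(onz(M['scene'],sc((192,345)),0),onz(M['scene'],sc((248,295)),0))
mv([.194,-.515,.42]);mv([.53,0,.34],.223)
E
```

```text
(array([ 0.34058033, -0.28597811,  0.20272346]), np.float64(0.0013701752804699133)) (array([ 0.33110571, -0.20514545,  0.20237409]), np.float64(0.004334654381376529))
[ 0.3438755  -0.29246135  0.        ] [ 0.33476605 -0.21135096  0.        ]
cur [ 0.1941 -0.5142  0.2304] yaw 0.3608 q6 -0.103 -> shift [-0.0003  0.0007 -0.1896] spin 0
cur [ 0.1941 -0.5142  0.2304] yaw 0.3608 q6 -0.103 -> shift [ 0.4958 -0.3625 -0.1096] spin 0.1378
```

Emit:
{"method": "step_arm", "body": {
  "rows": [
    [[0,0,-0.06],0,1],
    [[0,0,-0.12],0,1],
    [[0.05,-0.036,-0.17],0.02,1],
    [[0.1,-0.073,-0.19],0.04,1],
    [[0.15,-0.11,-0.19],0.05,1],
    [[0.2,-0.146,-0.19],0.06,1],
    [[0.25,-0.183,-0.19],0.08,1],
    [[0.3,-0.219,-0.19],0.1,1],
    [[0.35,-0.256,-0.18],0.12,1],
    [[0.4,-0.293,-0.15],0.138,1],
    [[0.45,-0.33,-0.13],0.138,1],
    [[0.496,-0.363,-0.11],0.138,1],
    [[0.496,-0.363,-0.11],0.138,1],
    [[0.496,-0.363,-0.11],0.138,1]
  ]
}}

```text
t: 1.9
ee_pos: [0.53, 0.0007, 0.3401]
tcp_rot: [0.0, 0.994, 0.112, -0.001]
ft_force: [-1.4, -0.6, 0.2]
width: 0.996
```

```bash
cat > snap.py <<'E'
import sys,pickle
from h import *
from workcell import bot,optics
tag=sys.argv[1];names=sys.argv[2:] or ["wrist"]
for n in names:
    m=optics.camera_model(n);im=optics.grab_frame(n)
    cv2.imwrite(f"pics/{n}_{tag}.png",im[:,:,::-1]);pickle.dump(m,open(f"pics/{n}_{tag}.pkl","wb"))
s,p,y=cur();print('t',s['t'],np.round(p,4),'yaw',round(y,4),'q',np.round(s['qpos'],3),'w',round(s['width'],3),'F',np.round(s['ft_force'],1))
E
python3 snap.py a wrist
```

```text
t 1.95 [ 5.299e-01 -4.000e-04  3.414e-01] yaw 0.2228 q [-1.070e-01  4.800e-02  1.196e+00 -1.000e-03  1.898e+00  1.241e+00] w 0.998 F [-0.3 -0.7 -0.7]
```

View pics/wrist_a.png

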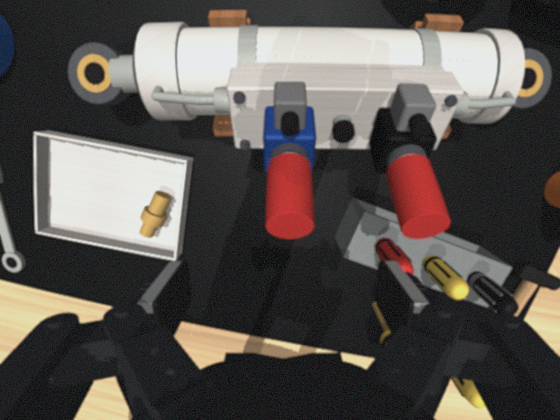

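```bash
cat > fit3.py <<'E'
from h import *
import pickle
from workcell import optics
M={n:optics.camera_model(n) for n in("scene","top")};M['wrist']=pickle.load(open('pics/wrist_a.pkl','rb'))
I={n:cv2.imread(f"pics/{n}0.png") for n in("scene","top")};I['wrist']=cv2.imread('pics/wrist_a.png')
box={"scene":(240,165,310,240),"top":(265,170,340,215),"wrist":(250,130,470,246)}
def redmask(im):
    b,g,r=[im[...,i].astype(float) for i in range(3)]
    return np.clip((r-1.5*np.maximum(g,b)-10)/60,0,1)
K={}
for n,b in box.items():
    k=redmask(I[n][b[1]:b[3],b[0]:b[2]])
    if n=='wrist': k[230-130:,370-250:415-250]*=0; 
    K[n]=k
W={"scene":1,"top":1,"wrist":.3}
def capmid(p):
    x,y,z=valve_axes(p[3]);b=np.array(p[:3]);return b,b-.11*y,z
def cost(p,use):
    b,k,z=capmid(p);e=0
    for n in use:
        mm=0
        for c in(b,k):
            uv=proj(M[n],np.vstack([circ(c-.032*z,z,.02),circ(c+.032*z,z,.02)]))
            mm=np.maximum(mm,hullmask(uv,K[n].shape,np.array(box[n][:2])))
        if n=='wrist': mm[100:,120:165]=0
        e+=W[n]*((mm-K[n])**2).sum()
    return e
p0=np.array([.536,.001,.2157,.2229])
for use in(["wrist"],["scene","top","wrist"]):
    r=minimize(cost,p0,args=(use,),method='Nelder-Mead',options=dict(initial_simplex=np.vstack([p0]+[p0+d for d in np.diag([.006,.006,.006,.04])]),xatol=1e-5,fatol=1e-3))
    b,k,z=capmid(r.x);print(use,r.x,r.fun,'black',k,'axis',z,'mouth',b+.018*z)
im=cv2.resize(I['wrist'],None,fx=3,fy=3)
for c in(b,k):
    cv2.polylines(im,[np.int32((cv2.convexHull(proj(M['wrist'],np.vstack([circ(c-.032*z,z,.02),circ(c+.032*z,z,.02)])).astype(np.float32))+.5)*3)],1,(0,255,0),1)
cv2.imwrite('pics/fit3.png',im[300:760,700:1480])
E
python3 fit3.py
```

```text
['wrist'] [ 0.53823169 -0.00323831  0.21693131  0.22655756] 64.44781640625 black [ 0.56294037 -0.11042731  0.21693131] axis [-0.59992851 -0.13829258  0.78801075] mouth [ 0.52743297 -0.00572758  0.2311155 ]
['scene', 'top', 'wrist'] [ 0.53832786 -0.00265593  0.21819937  0.22276585] 220.4754965277778 black [ 0.56262993 -0.10993784  0.21819937] axis [-0.60044856 -0.13601684  0.78801075] mouth [ 0.52751978 -0.00510423  0.23238356]
```

View pics/fit3.png

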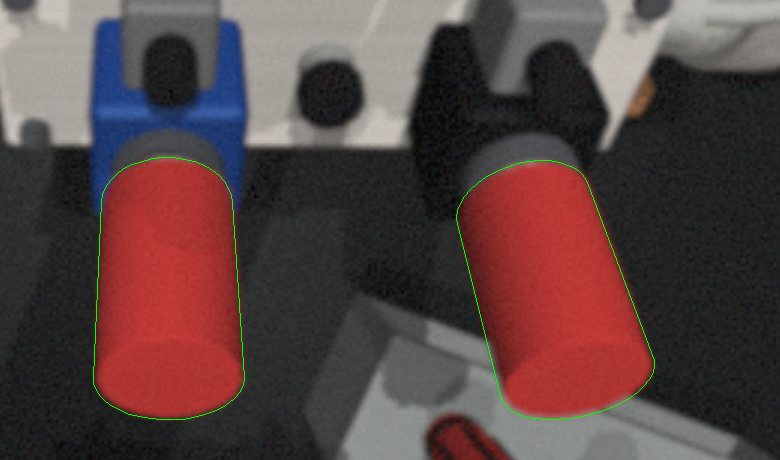

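```bash
python3 -c "
from h import *
mv([.5315,-.003,.206],.2228)"
```

```text
cur [ 5.299e-01 -4.000e-04  3.414e-01] yaw 0.2228 q6 1.241 -> shift [0.001  0.0029 0.1354] spin 0.0
```

Emit:
{"method": "step_arm", "body": {
  "rows": [
    [[0.001,0.003,0.05],0,1],
    [[0.001,0.003,0.1],0,1],
    [[0.001,0.003,0.125],0,1],
    [[0.001,0.003,0.135],0,1],
    [[0.001,0.003,0.135],0,0.3],
    [[0.001,0.003,0.135],0,0.3],
    [[0.001,0.003,0.135],0,0.3],
    [[0.001,0.003,0.135],0,0.3],
    [[0.001,0.003,0.135],0,0.3]
  ],
  "squeeze": 50
}}

```text
t: 3.08
ee_pos: [0.5326, -0.0031, 0.2088]
tcp_rot: [0.001, 0.994, 0.111, 0.002]
ft_force: [-0.4, -1.4, 6.0]
width: 0.45
```

```bash
python3 snap.py b wrist
```

```text
t 3.125 [ 0.5327 -0.0031  0.2088] yaw 0.2226 q [-1.120e-01  5.100e-02  1.454e+00 -1.000e-03  1.633e+00  1.237e+00] w 0.459 F [-0.3 -2.   6. ]
```

View pics/wrist_b.png

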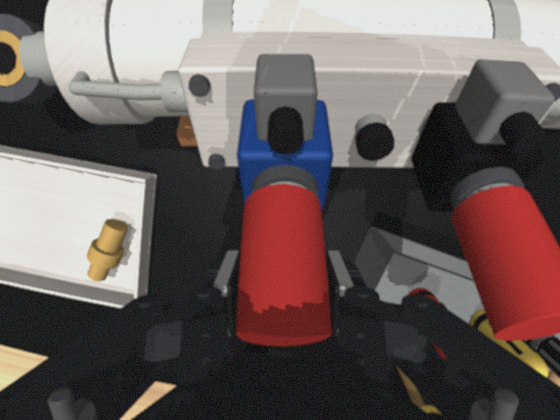

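Emit:
{"method": "step_arm", "body": {
  "rows": [
    [[-0.0062,0,-0.0079],0,0.3],
    [[-0.0154,0,-0.0197],0,0.3],
    [[-0.0246,0,-0.0315],0,0.3],
    [[-0.0339,0,-0.0433],0,0.3],
    [[-0.0431,0,-0.0552],0,0.3],
    [[-0.0523,0,-0.067],0,0.3],
    [[-0.06,0,-0.1],0,0.3]
  ]
}}

```text
t: 4.0
ee_pos: [0.4713, -0.0156, 0.3051]
tcp_rot: [-0.001, 0.994, 0.111, -0.003]
ft_force: [0.3, -0.1, -0.4]
width: 0.454
```

```bash
python3 snap.py c scene wrist; python3 -c "
from h import *
import cv2
a=cv2.imread('pics/scene_c.png');b=cv2.imread('pics/wrist_c.png')
a=cv2.resize(a[130:310,180:380],(400,360));b=cv2.resize(b,(480,360));cv2.imwrite('pics/c.png',cv2.resize(np.hstack([a,b]),None,fx=.9,fy=.9))
t=np.array([.4286,.2529,0]);y=.0218
g=t+[-np.sin(y)*.04,np.cos(y)*.04,0];print(g)
mv([g[0],g[1],.2],0.02);mv([g[0],g[1],.04],.02)"
```

```text
t 4.1 [ 0.4734 -0.016   0.3108] yaw 0.2227 q [-0.154 -0.09   1.392 -0.     1.833  1.195] w 0.454 F [ 0.5 -0.5 -0.2]
[0.42772807 0.2928905  0.        ]
cur [ 0.4734 -0.016   0.3108] yaw 0.2227 q6 1.195 -> shift [ 0.0236 -0.3114  0.1108] spin 0.2027
cur [ 0.4734 -0.016   0.3108] yaw 0.2227 q6 1.195 -> shift [ 0.0236 -0.3114  0.2708] spin 0.2027
```

View pics/c.png

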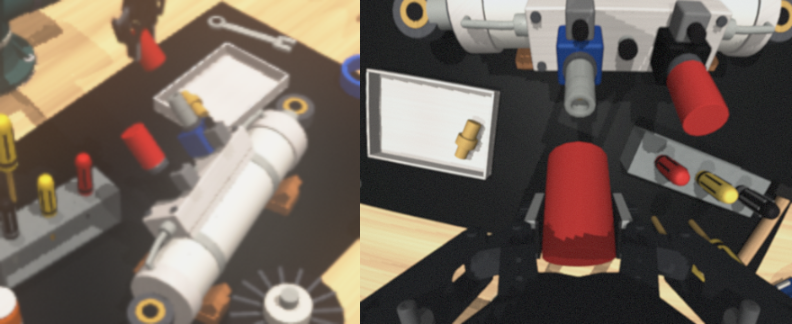

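Emit:
{"method": "step_arm", "body": {
  "rows": [
    [[0.004,-0.05,0],0.03,0.3],
    [[0.008,-0.1,0],0.06,0.3],
    [[0.012,-0.15,0],0.1,0.3],
    [[0.016,-0.2,0.01],0.14,0.3],
    [[0.02,-0.25,0.03],0.18,0.3],
    [[0.024,-0.3,0.06],0.2,0.3],
    [[0.024,-0.311,0.11],0.2,0.3],
    [[0.024,-0.311,0.17],0.2,0.3],
    [[0.024,-0.311,0.22],0.2,0.3],
    [[0.024,-0.311,0.255],0.2,0.3],
    [[0.024,-0.311,0.27],0.2,0.3],
    [[0.024,-0.311,0.275],0.2,0.3],
    [[0.024,-0.311,0.275],0.2,0.3],
    [[0.024,-0.311,0.275],0.2,0.3]
  ]
}}

```text
t: 5.85
ee_pos: [0.4292, 0.2935, 0.0329]
tcp_rot: [-0.001, 1.0, 0.011, 0.002]
ft_force: [0.5, 0.5, -0.4]
width: 0.453
```

```bash
python3 snap.py d wrist
```

```text
t 5.9 [0.429  0.2933 0.0327] yaw 0.0227 q [ 0.491  0.146  1.714 -0.     1.278  2.039] w 0.453 F [ 0.9 -0.1 -0.4]
```

View pics/wrist_d.png

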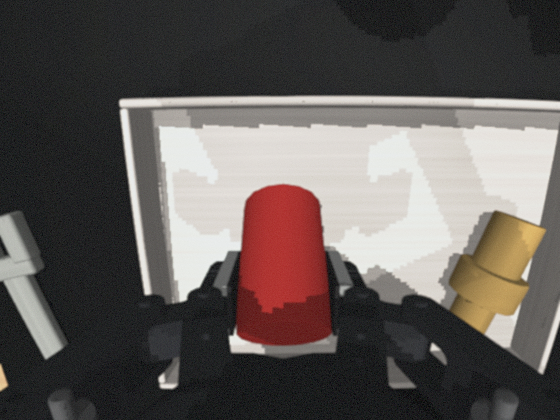

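Emit:
{"method": "step_arm", "body": {
  "rows": [
    [[0,0,0],0,0.55],
    [[0,0,0],0,0.65],
    [[0,0,0],0,0.75],
    [[0,0,0],0,0.75],
    [[0,0,-0.02],0,0.75],
    [[0,0,-0.06],0,0.75],
    [[0,0,-0.12],0,0.75],
    [[0,0,-0.18],0,0.75],
    [[0,0,-0.2],0,0.75]
  ]
}}

```text
t: 7.02
ee_pos: [0.4295, 0.2937, 0.2368]
tcp_rot: [-0.002, 1.0, 0.011, 0.004]
ft_force: [-0.5, 0.0, 0.0]
width: 0.751
```

```bash
python3 snap.py e wrist
```

```text
t 7.075 [0.4299 0.2939 0.238 ] yaw 0.0228 q [ 0.491  0.013  1.435 -0.     1.683  2.039] w 0.746 F [0.6 0.4 1.8]
```

View pics/wrist_e.png

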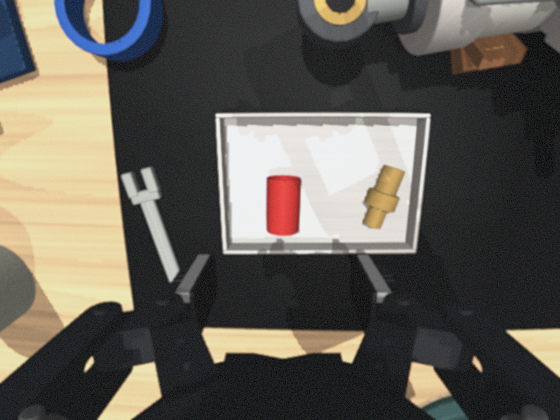

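```bash
python3 -c "
from h import *
mv([.45,-.224,.33],3.0115)"
```

```text
cur [0.4299 0.2939 0.238 ] yaw 0.0228 q6 2.039 -> shift [ 0.0083  0.5182 -0.092 ] spin -2.9887
```

Emit:
{"method": "step_arm", "body": {
  "rows": [
    [[0,0,-0.05],-0.17,0.6],
    [[0,0.03,-0.092],-0.35,0.6],
    [[0,0.06,-0.092],-0.53,0.6],
    [[0,0.09,-0.092],-0.71,0.6],
    [[0,0.12,-0.092],-0.89,0.6],
    [[0,0.15,-0.092],-1.07,0.6],
    [[0,0.18,-0.092],-1.25,0.6],
    [[0,0.22,-0.092],-1.43,0.6],
    [[0,0.26,-0.092],-1.61,0.6],
    [[0,0.3,-0.092],-1.79,0.6],
    [[0,0.34,-0.092],-1.97,0.6],
    [[0,0.38,-0.092],-2.15,0.6],
    [[0.002,0.42,-0.092],-2.33,0.6],
    [[0.004,0.46,-0.092],-2.51,0.6],
    [[0.006,0.49,-0.092],-2.69,0.6],
    [[0.008,0.518,-0.092],-2.87,0.6],
    [[0.008,0.518,-0.08],-2.99,0.6],
    [[0.008,0.518,-0.07],-2.99,0.6],
    [[0.008,0.518,-0.07],-2.99,0.6]
  ]
}}

```text
t: 9.45
ee_pos: [0.4472, -0.2243, 0.2995]
tcp_rot: [-0.001, 0.065, 0.998, 0.001]
ft_force: [0.5, 0.3, 0.5]
width: 0.599
```

```bash
python3 snap.py f wrist
```

```text
t 9.5 [ 0.4475 -0.2244  0.3005] yaw 3.012 q [-0.578 -0.025  1.351 -0.     1.818 -2.019] w 0.603 F [0.2 0.1 0.7]
```

View pics/wrist_f.png

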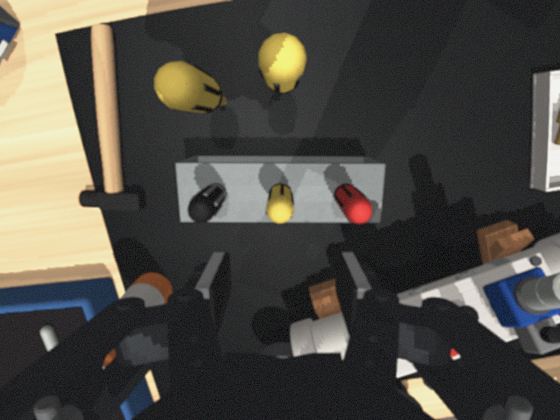

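```bash
python3 - <<'E'
from h import *
import pickle
m=pickle.load(open('pics/wrist_f.pkl','rb'));I=cv2.imread('pics/wrist_f.png')
for u in((177,163),(385,163),(384,222),(179,222)):print(u,onz(m,u,.082))
B=(255,170,305,230)
im=I[B[1]:B[3],B[0]:B[2]].astype(float);b,g,r=im[...,0],im[...,1],im[...,2]
K=np.clip((np.minimum(g,r)-1.6*b-15)/50,0,1);print(K.sum())
K=cv2.morphologyEx(K.astype(np.float32),cv2.MORPH_CLOSE,np.ones((7,7)))
def pts(p):
    z=np.array([0,0,1.]);c=np.array([p[0],p[1],0]);return np.vstack([circ(c+.082*z,z,.0135),circ(c+.155*z,z,.0135),circ(c+.161*z,z,.0105),circ(c+.164*z,z,.005)])
cost=lambda p:((hullmask(proj(m,pts(p)),K.shape,np.array(B[:2]))-K)**2).sum()
p0=np.array([.454,-.224]);q=minimize(cost,p0,method='Nelder-Mead',options=dict(initial_simplex=[p0,p0+[.006,0],p0+[0,.006]]));print(q.x,q.fun)
o=cv2.resize(I,None,fx=4,fy=4);cv2.polylines(o,[np.int32((cv2.convexHull(proj(m,pts(q.x)).astype(np.float32))+.5)*4)],1,(0,255,0),1)
cv2.imwrite('pics/f4.png',o[560:960,720:1520]);mv([q.x[0],q.x[1],.104],3.0115)
E
```

```text
(177, 163) [ 0.40757214 -0.34102344  0.082     ]
(385, 163) [ 0.43830245 -0.10495038  0.082     ]
(384, 222) [ 0.50923189 -0.10924148  0.082     ]
(179, 222) [ 0.47735861 -0.35399424  0.082     ]
305.02799999999985
[ 0.45679826 -0.22853656] 447.15924072265625
cur [ 0.4475 -0.2244  0.3005] yaw 3.012 q6 -2.019 -> shift [-0.0098 -0.0029  0.1965] spin 0.0005
```

View pics/f4.png

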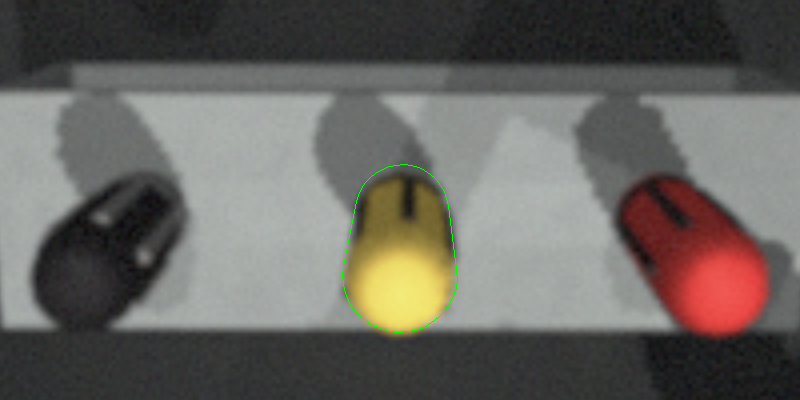

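Emit:
{"method": "step_arm", "body": {
  "rows": [
    [[-0.01,-0.002,0.06],0,0.6],
    [[-0.01,-0.002,0.12],0,0.6],
    [[-0.01,-0.002,0.17],0,0.6],
    [[-0.01,-0.002,0.19],0,0.6],
    [[-0.01,-0.002,0.196],0,0.6],
    [[-0.01,-0.002,0.196],0,0.2],
    [[-0.01,-0.002,0.196],0,0.2],
    [[-0.01,-0.002,0.196],0,0.2],
    [[-0.01,-0.002,0.196],0,0.2],
    [[-0.01,-0.002,0.196],0,0.2]
  ],
  "squeeze": 30
}}

```text
t: 10.75
ee_pos: [0.4583, -0.2287, 0.107]
tcp_rot: [0.002, 0.064, 0.998, -0.001]
ft_force: [0.4, -0.1, 6.8]
width: 0.306
```

```bash
python3 snap.py g wrist scene
```

```text
t 10.85 [ 0.4583 -0.2288  0.107 ] yaw 3.0127 q [-0.574  0.06   1.65   0.     1.428 -2.016] w 0.307 F [ 0.3 -0.2  5.4]
```

View pics/wrist_g.png

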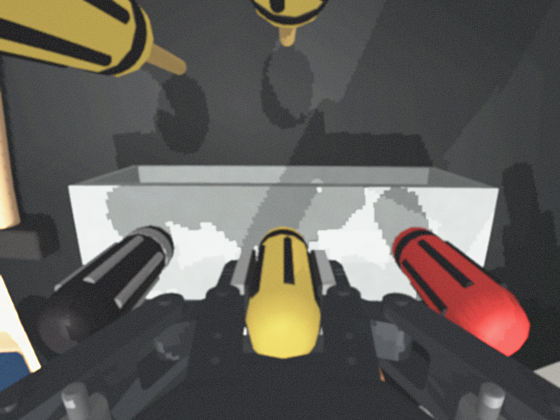

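Emit:
{"method": "step_arm", "body": {
  "rows": [
    [[0,0,-0.02],0,0.2],
    [[0,0,-0.045],0,0.2],
    [[0,0,-0.062],0,0.2],
    [[0,0,-0.062],0,0.2],
    [[-0.004,0,-0.062],0,0.2],
    [[-0.013,0,-0.062],0,0.2],
    [[-0.0225,0,-0.061],0,0.2]
  ]
}}

```text
t: 11.72
ee_pos: [0.4791, -0.2308, 0.1652]
tcp_rot: [-0.002, 0.064, 0.998, 0.001]
ft_force: [-3.7, -0.4, -0.1]
width: 0.301
```

```bash
python3 snap.py h wrist scene; python3 -c "
import cv2,numpy as np
a=cv2.imread('pics/scene_h.png');b=cv2.imread('pics/wrist_h.png')
a=cv2.resize(a[160:300,140:295],(400,360));b=cv2.resize(b,(480,360));cv2.imwrite('pics/c1.png',cv2.resize(np.hstack([a,b]),None,fx=.9,fy=.9))"
```

```text
t 11.825 [ 0.48   -0.2309  0.1652] yaw 3.0133 q [-0.555  0.073  1.518 -0.     1.553 -1.997] w 0.309 F [-2.3  0.4 -1.3]
```

View pics/c1.png

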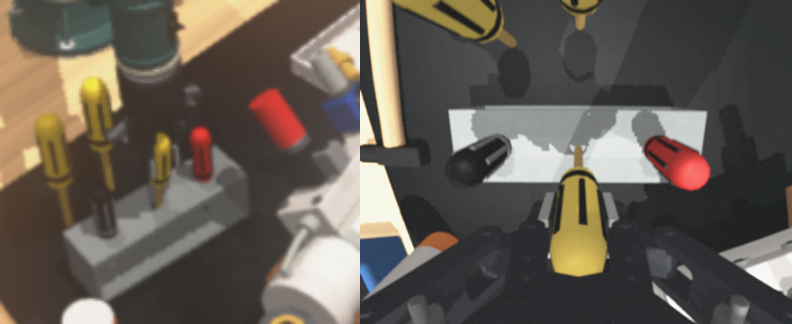

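Emit:
{"method": "step_arm", "body": {
  "rows": [
    [[-0.009,0,-0.001],0,0.2],
    [[-0.018,0,0.001],0,0.2],
    [[-0.0267,0,0.0035],0,0.2],
    [[-0.035,0,0.0073],0,0.2],
    [[-0.043,0,0.012],0,0.2],
    [[-0.0505,0,0.0173],0,0.2],
    [[-0.0505,0,0.0173],0,0.2]
  ]
}}

```text
t: 12.7
ee_pos: [0.5306, -0.2377, 0.1487]
tcp_rot: [0.0, 0.064, 0.998, -0.0]
ft_force: [-1.5, 1.1, -0.9]
width: 0.309
```

```bash
python3 snap.py i wrist scene; python3 -c "
import cv2,numpy as np
a=cv2.imread('pics/scene_i.png');b=cv2.imread('pics/wrist_i.png')
a=cv2.resize(a[160:300,140:295],(400,360));b=cv2.resize(b,(480,360));cv2.imwrite('pics/c2.png',cv2.resize(np.hstack([a,b]),None,fx=.9,fy=.9))"
```

```text
t 12.8 [ 0.5302 -0.2376  0.149 ] yaw 3.0129 q [-0.519  0.185  1.425  0.     1.531 -1.961] w 0.307 F [-0.6  0.6 -1. ]
```

View pics/c2.png

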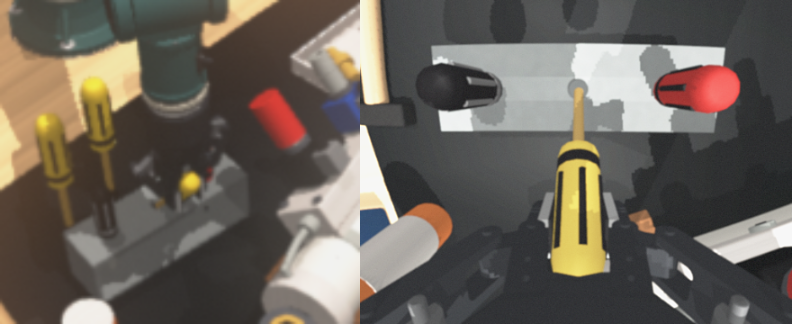

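Emit:
{"method": "step_arm", "body": {
  "rows": [
    [[0,0,0],0,0.2],
    [[0,0,0],0,0.2],
    [[-0.009,0,-0.012],0,0.2],
    [[-0.018,0,-0.024],0,0.2],
    [[-0.025,0,-0.06],0,0.2],
    [[-0.025,0,-0.12],0,0.2],
    [[-0.025,0,-0.18],0,0.2],
    [[0,0,-0.21],0,0.2],
    [[0,0,-0.21],0,0.2]
  ],
  "squeeze": 100
}}

```text
t: 13.92
ee_pos: [0.5302, -0.238, 0.3646]
tcp_rot: [0.005, 0.065, 0.998, -0.002]
ft_force: [-0.2, -0.5, -1.0]
width: 0.296
```

```bash
python3 snap.py j wrist scene; python3 -c "
import cv2,numpy as np
a=cv2.imread('pics/scene_j.png');b=cv2.imread('pics/wrist_j.png')
cv2.imwrite('pics/j_w.png',cv2.resize(b[100:400,180:400],None,fx=2.6,fy=2))"
```

```text
t 14.025 [ 0.5301 -0.2376  0.3586] yaw 3.0128 q [-0.519  0.169  1.029  0.     1.942 -1.961] w 0.296 F [ 0.3  0.6 -1.3]
```

View pics/j_w.png

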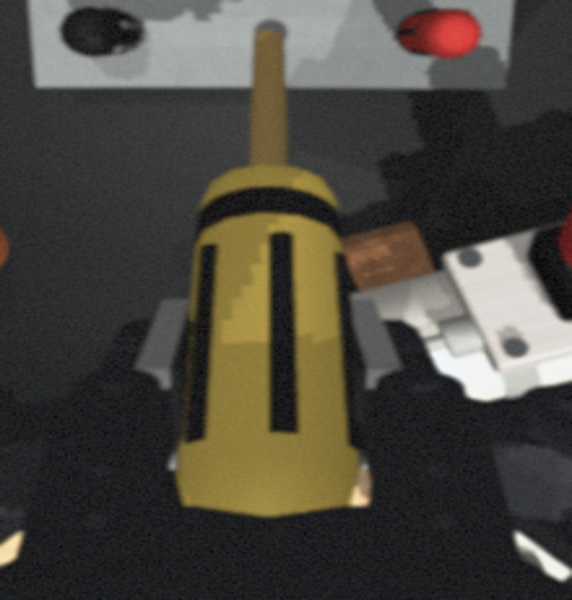

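View pics/scene_j.png

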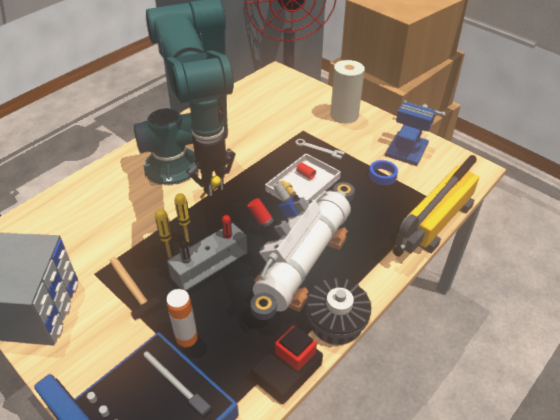

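```bash
cat > fitpin.py <<'E'
from h import *
import pickle,sys
tag=sys.argv[1]; P=np.array(eval(sys.argv[2])); yaw=float(sys.argv[3]); rows=(105,230)
m=pickle.load(open(f'pics/wrist_{tag}.pkl','rb'));I=cv2.imread(f'pics/wrist_{tag}.png')
c,s=np.cos(yaw),np.sin(yaw);R=np.array([[c,s,0],[s,-c,0],[0,0,-1.]])
T=np.eye(4);T[:3,:3]=R;T[:3,3]=P
mt=dict(m);mt['pose']=np.linalg.inv(T)@m['pose'];print(np.round(mt['pose'],4))
B=(225,rows[0],340,rows[1])
im=I[B[1]:B[3],B[0]:B[2]].astype(float);b,g,r=im[...,0],im[...,1],im[...,2]
K=np.clip((np.minimum(g*1.15,r)-1.45*b-8)/25,0,1).astype(np.float32)
K=cv2.morphologyEx(K,cv2.MORPH_CLOSE,np.ones((9,9)))
n,lab,st,_=cv2.connectedComponentsWithStats((K>.5).astype(np.uint8));k=1+np.argmax(st[1:,4]);K=K*cv2.dilate((lab==k).astype(np.uint8),np.ones((3,3)))
def model(p):
    th,ph=p[3],p[4]; a=np.array([-np.sin(th)*np.cos(ph),np.sin(ph),-np.cos(th)*np.cos(ph)]) # tip->handle in tool frame: toward -x & up
    t=p[:3];return [np.vstack([circ(t,a,.004),circ(t+.069*a,a,.004)]),np.vstack([circ(t+.068*a,a,.0115),circ(t+.0705*a,a,.0135),circ(t+.146*a,a,.0135)])],a
def mask(p):
    mm=0
    for q in model(p)[0]: mm=np.maximum(mm,hullmask(proj(mt,q),K.shape,np.array(B[:2])))
    return mm
def cost(p):
    a=model(p)[1]; # grip axis passes y=0 near z=-.019
    return ((mask(p)-K)**2).sum()+((p[1]+.109*a[1])/.0015)**2+(p[4]/.03)**2
sg=float(sys.argv[4]) if len(sys.argv)>4 else 1
th0=np.radians(38)*sg
p0=np.array([.109*np.sin(th0),0,-.019+.109*np.cos(th0),th0,0]);best=None
for d in(0,.1,-.1):
    q0=p0+[0,0,0,d,0]
    q=minimize(cost,q0,method='Nelder-Mead',options=dict(initial_simplex=np.vstack([q0]+[q0+v for v in np.diag([.008,.004,.008,.08,.03])]),xatol=1e-5,fatol=1e-3,maxiter=1500))
    print(np.round(q.x,4),'deg',np.degrees(q.x[3]).round(2),q.fun)
    if best is None or q.fun<best.fun:best=q
p=best.x;a=model(p)[1];k=-p[0]/a[0] if abs(a[0])>.1 else 0;print('axis crosses x=0 at dist',k,'z',p[2]+k*a[2])
o=cv2.resize(I,None,fx=4,fy=4)
for q in model(p)[0]: cv2.polylines(o,[np.int32((cv2.convexHull(proj(mt,q).astype(np.float32))+.5)*4)],1,(0,255,0),1)
o=o[B[1]*4-40:B[3]*4+40,B[0]*4:B[2]*4];kk=cv2.cvtColor(cv2.resize((K*255).astype(np.uint8),None,fx=3,fy=3),cv2.COLOR_GRAY2BGR);h=max(o.shape[0],kk.shape[0])
z=np.zeros((h,o.shape[1]+kk.shape[1],3),np.uint8);z[:o.shape[0],:o.shape[1]]=o;z[:kk.shape[0],o.shape[1]:]=kk;cv2.imwrite(f'pics/fp_{tag}.png',z[:600,:800])
E
python3 fitpin.py j "[.5302,-.2378,.3586]" 3.0128
```

```text
[[ 5.000e-04  9.587e-01  2.846e-01  7.130e-02]
 [ 1.000e+00 -1.700e-03  4.100e-03  5.000e-04]
 [ 4.400e-03  2.846e-01 -9.586e-01 -1.471e-01]
 [ 0.000e+00  0.000e+00  0.000e+00  1.000e+00]]
[ 6.470e-02 -2.000e-04  7.030e-02  7.323e-01  1.200e-03] deg 41.96 766.1578301080751
[ 6.900e-02 -7.000e-04  6.330e-02  7.925e-01  1.200e-02] deg 45.41 749.9160199391104
[ 0.0656 -0.001   0.0794  0.5684  0.0122] deg 32.57 658.6729626987858
axis crosses x=0 at dist 0.12191955295783011 z -0.02336043841756541
```

View pics/fp_j.png

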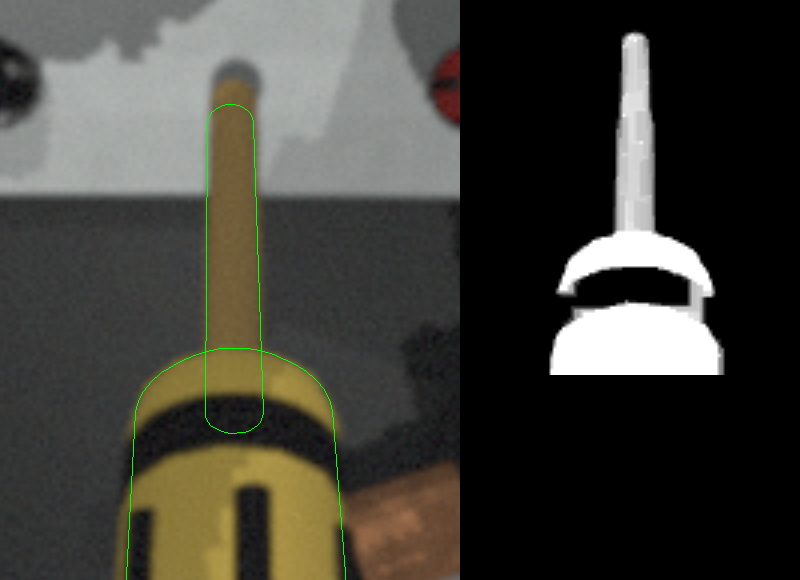

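```bash
cat > tipsolve.py <<'E'
from h import *
import pickle
from scipy.optimize import brentq
C=np.array([[0,.9587,.2846,.0713],[1,0,.0041,.0005],[.0044,.2846,-.9586,-.1471],[0,0,0,1]])
m=pickle.load(open('pics/wrist_j.pkl','rb'))
c,s=np.cos(3.0128),np.sin(3.0128)
T=np.eye(4);T[:3,:3]=[[c,s,0],[s,-c,0],[0,0,-1.]];T[:3,3]=[.5302,-.2378,.3586]
mt=dict(m);mt['pose']=np.linalg.inv(T)@m['pose']
for zc in(-.019,-.023):
  for x0 in(-.002,0,.002):
    L=.093-zc
    def f(th,get=False):
        R=np.array([[np.cos(th),0,np.sin(th)],[0,1,0],[-np.sin(th),0,np.cos(th)]])
        tip=np.array([0,0,zc])+R@np.array([x0,0,L]);a=R@np.array([0,0,-1.])
        v=proj(mt,circ(tip,a,.004))[:,1].min()
        sh=proj(mt,circ(tip+.068*a,a,.0115))[:,1].min()
        w=lambda d:8e-3*m['camera_matrix'][0,0]/(-((np.linalg.inv(mt['pose'])@np.append(tip+d*a,1))[2]))
        return (tip,sh,w(0),w(.06)) if get else v-114.5
    th=brentq(f,.3,1.1);print(zc,x0,np.degrees(th).round(2),f(th,1))
E
python3 tipsolve.py
```

```text
-0.019 -0.002 39.63 (array([0.06989945, 0.        , 0.06853324]), np.float64(190.74180042428756), np.float64(12.203678856938676), np.float64(14.550907151992273))
-0.019 0 38.59 (array([0.06985312, 0.        , 0.06854737]), np.float64(188.97235100128265), np.float64(12.202103797708936), np.float64(14.624799154372038))
-0.019 0.002 37.53 (array([0.06980773, 0.        , 0.06860639]), np.float64(187.10682933140595), np.float64(12.198010706488777), np.float64(14.69582299026379))
-0.023 -0.002 38.0 (array([0.06983621, 0.        , 0.06964396]), np.float64(187.47034545021125), np.float64(12.140204600276812), np.float64(14.578226383847324))
-0.023 0 36.99 (array([0.06979331, 0.        , 0.0696547 ]), np.float64(185.69929606810035), np.float64(12.138892673772176), np.float64(14.648496903638693))
-0.023 0.002 35.97 (array([0.06975138, 0.        , 0.06970785]), np.float64(183.8410550152425), np.float64(12.135227271771063), np.float64(14.715911304289913))
```

```bash
python3 -c "
from h import *
mv([.423,-.028,.35],.223)"
```

```text
cur [ 0.5301 -0.2376  0.3586] yaw 3.0128 q6 -1.961 -> shift [0.1332 0.1941 0.0086] spin 2.7898
```

Emit:
{"method": "step_arm", "body": {
  "rows": [
    [[0.02,0,-0.02],0.17,0.2],
    [[0.05,0,-0.03],0.34,0.2],
    [[0.08,0,-0.03],0.51,0.2],
    [[0.11,0.01,-0.03],0.68,0.2],
    [[0.13,0.03,-0.03],0.85,0.2],
    [[0.133,0.05,-0.03],1.02,0.2],
    [[0.133,0.07,-0.03],1.19,0.2],
    [[0.133,0.09,-0.03],1.36,0.2],
    [[0.133,0.11,-0.03],1.53,0.2],
    [[0.133,0.13,-0.03],1.7,0.2],
    [[0.133,0.15,-0.03],1.87,0.2],
    [[0.133,0.17,-0.03],2.04,0.2],
    [[0.133,0.19,-0.03],2.21,0.2],
    [[0.133,0.194,-0.03],2.38,0.2],
    [[0.133,0.194,-0.02],2.55,0.2],
    [[0.133,0.194,0],2.72,0.2],
    [[0.133,0.194,0.009],2.79,0.2],
    [[0.133,0.194,0.009],2.79,0.2],
    [[0.133,0.194,0.009],2.79,0.2]
  ]
}}

```text
t: 16.4
ee_pos: [0.4229, -0.028, 0.3491]
tcp_rot: [-0.0, 0.994, 0.112, -0.001]
ft_force: [-0.1, 0.2, -0.4]
width: 0.298
```

```bash
python3 snap.py k wrist scene top; python3 -c "
import cv2,numpy as np
b=cv2.imread('pics/wrist_k.png')
cv2.imwrite('pics/k_w.png',cv2.resize(b[80:280,180:400],None,fx=3.4,fy=3,interpolation=cv2.INTER_CUBIC))"
```

```text
t 16.55 [ 0.423  -0.0281  0.3502] yaw 0.2234 q [-0.2   -0.187  1.399  0.     1.929  1.147] w 0.291 F [-0.1 -0.3 -1.2]
```

View pics/k_w.png

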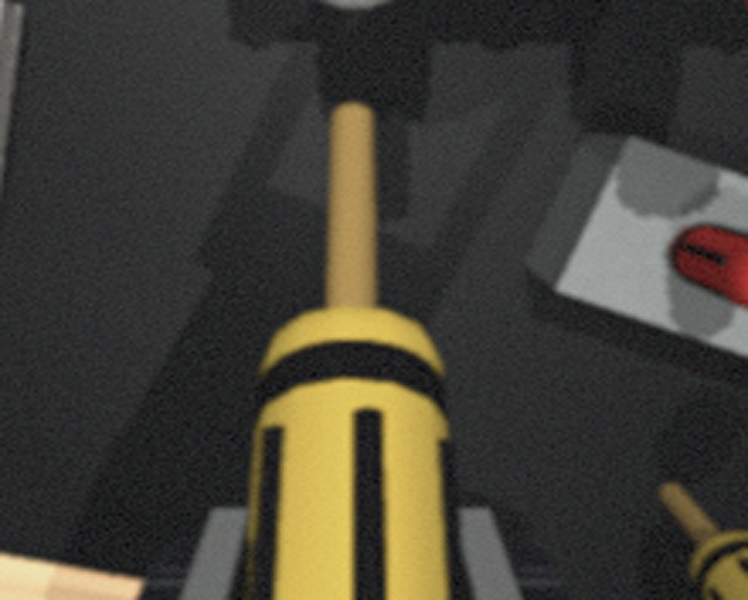

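View pics/scene_k.png

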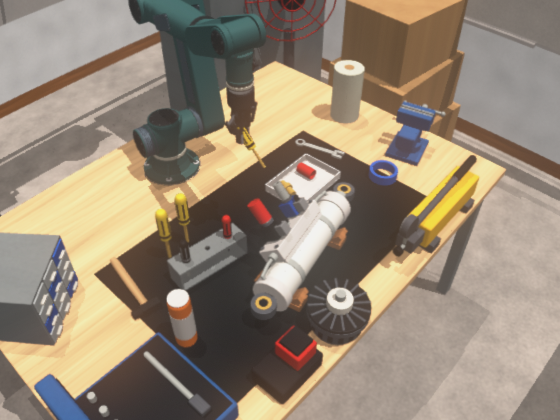

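```bash
python3 -c "
import cv2,numpy as np,pickle
from h import *
b=cv2.imread('pics/wrist_k.png');a=cv2.imread('pics/scene_k.png');t=cv2.imread('pics/top_k.png')
m=pickle.load(open('pics/wrist_k.pkl','rb'));S=pickle.load(open('pics/scene_k.pkl','rb'));Tm=pickle.load(open('pics/top_k.pkl','rb'))
mo=np.array([.5270,-.0045,.2315]);z=valve_axes(.223)[2]
o=[]
for im,mm,bx in((b,m,(230,20,340,130)),(a,S,(230,130,320,220)),(t,Tm,(250,160,320,230))):
    q=cv2.resize(im,None,fx=4,fy=4,interpolation=cv2.INTER_CUBIC)
    cv2.polylines(q,[np.int32((proj(mm,circ(mo,z,.014))+.5)*4)],1,(0,255,0),1);cv2.polylines(q,[np.int32((proj(mm,circ(mo,z,.008))+.5)*4)],1,(0,255,255),1)
    q=q[bx[1]*4:bx[3]*4,bx[0]*4:bx[2]*4];cv2.imwrite('/dev/null.png',q) if 0 else None
    o.append(cv2.copyMakeBorder(q,0,440-q.shape[0],0,0,cv2.BORDER_CONSTANT))
h=np.hstack(o);print(h.shape);cv2.imwrite('pics/k3.png',cv2.resize(h,(800,int(440*800/h.shape[1]))))
cv2.imwrite('pics/k3w.png',cv2.resize(o[0],None,fx=1.3,fy=1.3))"
```

```text
(440, 1080, 3)
```

View pics/k3.png

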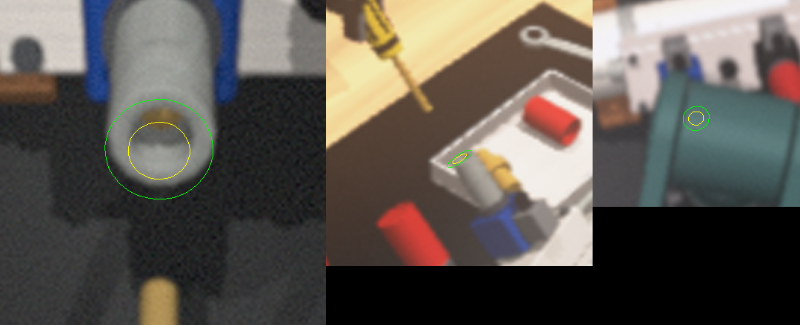

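```bash
python3 -c "
import cv2,numpy as np
b=cv2.imread('pics/wrist_k.png');a=cv2.imread('pics/scene_k.png')
cv2.imwrite('pics/k4.png',np.hstack([cv2.resize(b[40:100,250:320],None,fx=6,fy=6,interpolation=cv2.INTER_CUBIC),cv2.resize(a[170:215,270:310],None,fx=8,fy=8,interpolation=cv2.INTER_CUBIC)]))"
```

```text
(no output)
```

View pics/k4.png

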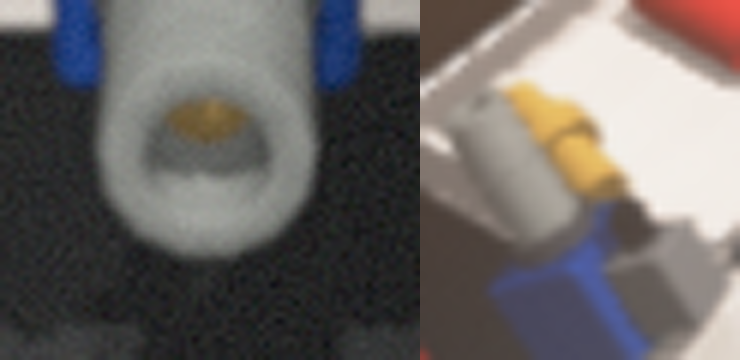

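```bash
cat > mouth.py <<'E'
from h import *
import pickle
L=lambda n:pickle.load(open(f'pics/{n}.pkl','rb'))
mw,ms,mc=L('wrist_k'),L('scene_k'),L('wrist_c')
z=valve_axes(.223)[2]
def obs(m,p):
    h=proj(m,circ(p,z,.014,90));return np.array([(h[:,0].min()+h[:,0].max())/2,h[:,1].max(),h[:,0].max()-h[:,0].min()])
O=np.array([250+207.5/6-.42,40+256/6-.42,36.3])
S=np.array([277.1,182.6])
def res(p,ww,wsc):return np.concatenate([(obs(mw,p)-O)*ww,(proj(ms,p)[0]-S)*wsc])
for ww,wsc in((np.array([1,1,1]),0),(np.array([1,1,.0]),1),(np.array([1,1,.5]),1)):
    r=least_squares(lambda p:res(p,ww,wsc),[.527,-.0045,.2315],diff_step=1e-4);print(r.x,np.round(obs(mw,r.x)-O,2),np.round(proj(ms,r.x)[0]-S,2))
print(obs(mw,np.array([.527,-.0045,.2315])),O)
E
python3 mouth.py
python3 -c "
import cv2,numpy as np
b=cv2.imread('pics/wrist_c.png')
cv2.imwrite('pics/c4.png',cv2.resize(b[20:150,240:320],None,fx=6,fy=4.6,interpolation=cv2.INTER_CUBIC))"
```

```text
[ 0.53090662 -0.00439784  0.22919988] [-0.  0.  0.] [-1.48  1.78]
[ 0.53046445 -0.00430081  0.23514537] [-0.22 -0.33  0.86] [-1.56  0.19]
[ 0.53049589 -0.00428348  0.23472924] [-0.24 -0.32  0.8 ] [-1.55  0.3 ]
[283.16471885  86.9327006   36.51245569] [284.16333333  82.24666667  36.3       ]
```

View pics/c4.png

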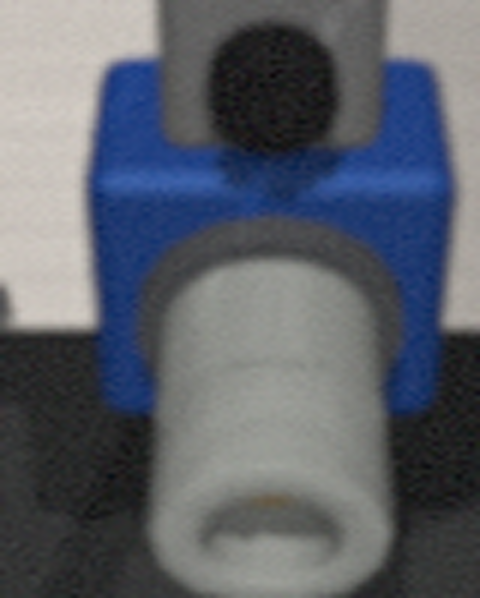

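```bash
python3 -c "
from h import *
mv([.4499,-.0226,.3158],.223)"
```

```text
cur [ 0.423  -0.0281  0.3502] yaw 0.2234 q6 1.147 -> shift [0.0274 0.0006 0.0344] spin 0.0004
```

Emit:
{"method": "step_arm", "body": {
  "rows": [
    [[0.014,0,0.017],0,0.2],
    [[0.0274,0.0005,0.0344],0,0.2],
    [[0.0274,0.0005,0.0344],0,0.2],
    [[0.0274,0.0005,0.0344],0,0.2]
  ]
}}

```text
t: 17.05
ee_pos: [0.4496, -0.0224, 0.3155]
tcp_rot: [0.0, 0.994, 0.111, -0.0]
ft_force: [0.1, 0.4, -0.6]
width: 0.294
```

```bash
python3 snap.py l wrist scene; python3 -c "
import cv2,numpy as np
b=cv2.imread('pics/wrist_l.png');a=cv2.imread('pics/scene_l.png')
cv2.imwrite('pics/l4.png',np.hstack([cv2.resize(b[50:140,245:320],None,fx=5,fy=5,interpolation=cv2.INTER_CUBIC),cv2.resize(a[155:211,255:308],None,fx=8,fy=8.0357,interpolation=cv2.INTER_CUBIC)]))"
```

```text
t 17.15 [ 0.4497 -0.0225  0.3164] yaw 0.2228 q [-0.176 -0.138  1.424 -0.     1.854  1.172] w 0.294 F [ 0.2 -0.5 -1.6]
```

View pics/l4.png

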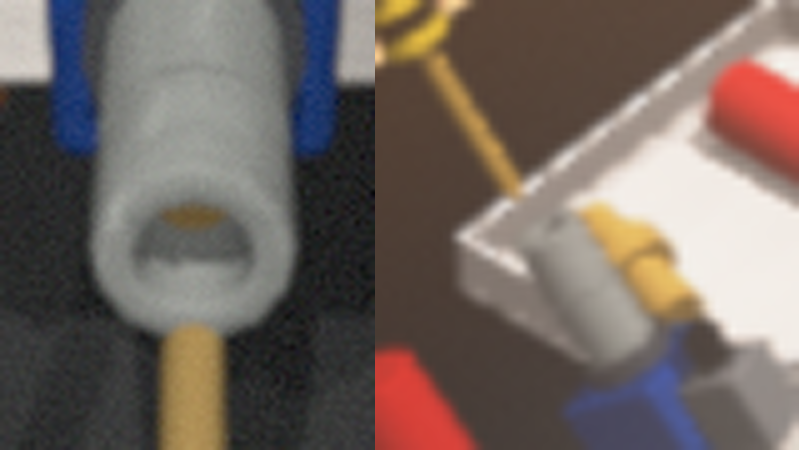

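```bash
cat > chk.py <<'E'
from h import *
import pickle
L=lambda n:pickle.load(open(f'pics/{n}.pkl','rb'))
ms,mw=L('scene_l'),L('wrist_l')
y=.2228;x_t=np.array([np.cos(y),np.sin(y),0]);y_t=np.array([np.sin(y),-np.cos(y),0]);zt=np.array([0,0,-1.])
xv,yv,z=valve_axes(.223)
tcp=np.array([.4497,-.0225,.316])
tip=tcp+.0698*x_t+.001*y_t+.069*zt
print('tip',tip,'scene pred',proj(ms,tip)[0],'obs',255+518/8-.5,155+190/8-.5,'wrist pred',proj(mw,tip)[0],'obs',283.2,50+324/5-.5)
M=np.array([.530,-.0045,.231]);print('mouth scene pred',proj(ms,M)[0],'obs',255+556/8-.5,155+226/8-.5)
for d in(xv,yv,z): print((proj(ms,M+.005*d)-proj(ms,M))[0]/5,(proj(mw,M+.005*d)-proj(mw,M))[0]/5)
def obs(m,p):
    h=proj(m,circ(p,z,.014,90));return np.array([(h[:,0].min()+h[:,0].max())/2,h[:,1].max(),h[:,0].max()-h[:,0].min()])
print('wrist mouth pred',obs(mw,M),'obs',[245+195/5-.4,50+338/5-.4,(299-90)/5])
E
python3 chk.py
```

```text
tip [ 0.51799569 -0.00805219  0.247     ] scene pred [271.51528029 178.47732515] obs 319.25 178.25 wrist pred [284.46574299 120.00218398] obs 283.2 114.3
mouth scene pred [275.37121776 183.80505625] obs 324.0 182.75
[ 0.23503826 -0.06819998] [ 0.00307942 -1.27479003]
[ 0.16707983 -0.19775945] [-1.46325947e+00 -7.66233987e-04]
[-0.1826926  -0.26946439] [0.0009376 0.8808707]
wrist mouth pred [283.18736081 117.9911206   41.00623622] obs [283.6, 117.19999999999999, 41.8]
```

Emit:
{"method": "step_arm", "body": {
  "rows": [
    [[0.005,0,0.004],0,0.2],
    [[0.0096,0,0.0078],0,0.2],
    [[0.0096,0,0.0078],0,0.2],
    [[0.0096,0,0.0078],0,0.2]
  ]
}}

```text
t: 17.65
ee_pos: [0.459, -0.0204, 0.3077]
tcp_rot: [0.0, 0.994, 0.111, -0.0]
ft_force: [0.0, -0.2, -0.9]
width: 0.291
```

```bash
python3 snap.py m wrist scene; python3 -c "
import cv2,numpy as np
b=cv2.imread('pics/wrist_m.png');a=cv2.imread('pics/scene_m.png')
cv2.imwrite('pics/m4.png',np.hstack([cv2.resize(b[70:145,245:320],None,fx=6,fy=6,interpolation=cv2.INTER_CUBIC),cv2.resize(a[155:211,255:298],None,fx=8,fy=8.0357,interpolation=cv2.INTER_CUBIC)]))"
```

```text
t 17.75 [ 0.459  -0.0204  0.308 ] yaw 0.2228 q [-0.168 -0.118  1.423 -0.     1.837  1.18 ] w 0.294 F [-0.2 -1.3 -2.5]
```

View pics/m4.png

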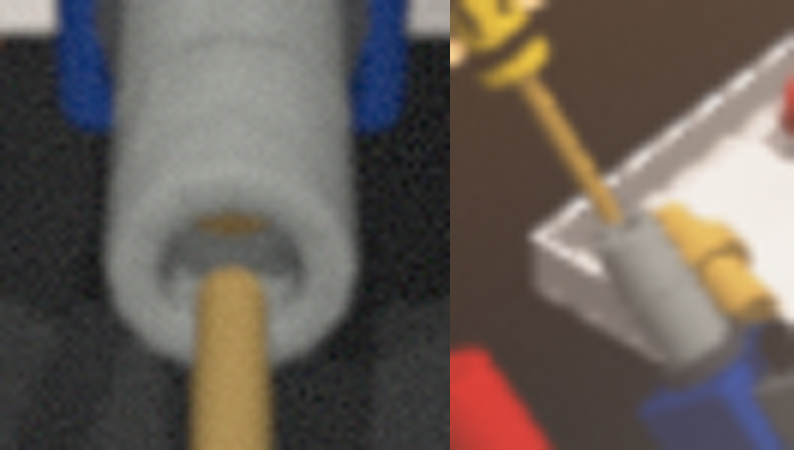

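Emit:
{"method": "step_arm", "body": {
  "rows": [
    [[0.0016,0,-0.0012],0,0.2],
    [[0.0031,0,0.0008],0,0.2],
    [[0.0047,0,0.0027],0,0.2],
    [[0.0047,0,0.0027],0,0.2],
    [[0.0047,0,0.0027],0,0.2]
  ]
}}

```text
t: 18.38
ee_pos: [0.4635, -0.0193, 0.305]
tcp_rot: [0.0, 0.994, 0.111, -0.0]
ft_force: [0.5, -0.5, -0.5]
width: 0.292
```

```bash
python3 snap.py n wrist scene; python3 -c "
import cv2,numpy as np
b=cv2.imread('pics/wrist_n.png');a=cv2.imread('pics/scene_n.png')
cv2.imwrite('pics/n4.png',np.hstack([cv2.resize(b[70:145,245:320],None,fx=6,fy=6,interpolation=cv2.INTER_CUBIC),cv2.resize(a[155:211,255:298],None,fx=8,fy=8.0357,interpolation=cv2.INTER_CUBIC)]))"
```

```text
t 18.475 [ 0.4635 -0.0194  0.3052] yaw 0.2228 q [-0.164 -0.108  1.419 -0.     1.83   1.184] w 0.292 F [ 0.1 -0.3 -0.6]
```

View pics/n4.png

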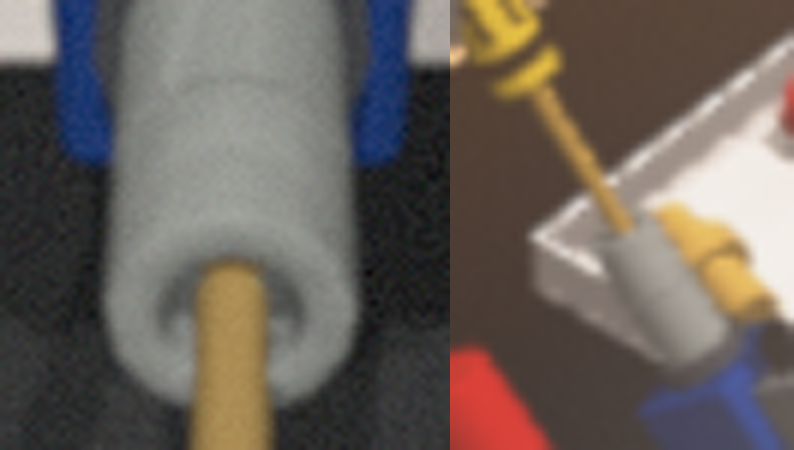

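Emit:
{"method": "step_arm", "body": {
  "rows": [
    [[0.0025,0,0.0032],0,0.2],
    [[0.0049,0,0.0063],0,0.2],
    [[0.0049,0,0.0063],0,0.2]
  ]
}}

```text
t: 18.85
ee_pos: [0.4683, -0.0182, 0.2982]
tcp_rot: [-0.0, 0.994, 0.111, -0.001]
ft_force: [-0.1, -0.6, -0.5]
width: 0.298
```

```bash
python3 snap.py o wrist scene; python3 -c "
import cv2,numpy as np
b=cv2.imread('pics/wrist_o.png');a=cv2.imread('pics/scene_o.png')
cv2.imwrite('pics/o4.png',np.hstack([cv2.resize(b[70:145,245:320],None,fx=6,fy=6,interpolation=cv2.INTER_CUBIC),cv2.resize(a[155:211,255:298],None,fx=8,fy=8.0357,interpolation=cv2.INTER_CUBIC)]))"
```

```text
t 18.95 [ 0.4683 -0.0182  0.2986] yaw 0.2229 q [-0.16  -0.098  1.423 -0.     1.817  1.188] w 0.295 F [ 0.2  0.4 -1.1]
```

View pics/o4.png

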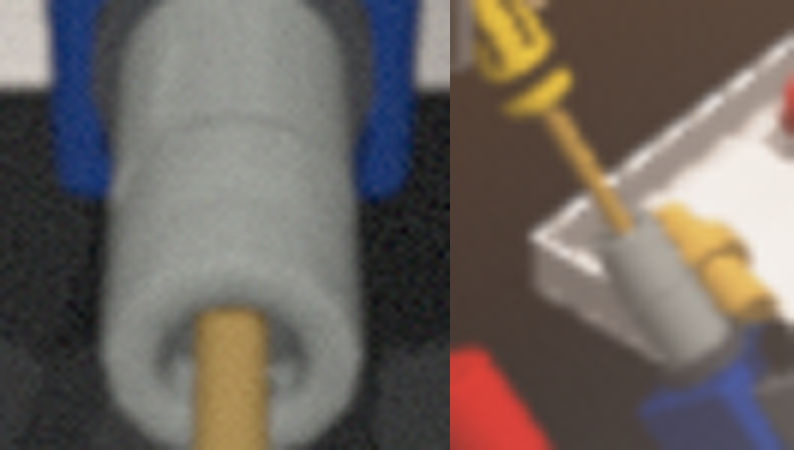

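Emit:
{"method": "step_arm", "body": {
  "rows": [
    [[0.0018,0,0.0024],0,0.2],
    [[0.0037,0,0.0047],0,0.2],
    [[0.0049,0,0.0063],0,0.2],
    [[0.0049,0,0.0063],0,0.2]
  ]
}}

```text
t: 19.45
ee_pos: [0.4729, -0.0172, 0.2929]
tcp_rot: [0.0, 0.994, 0.111, -0.0]
ft_force: [-1.9, -0.6, 1.5]
width: 0.295
```

```bash
python3 -c "
from h import *
s,p,y=cur();print(p,s['ft_force'],s['ft_force']@valve_axes(.223)[2],s['ft_force']@valve_axes(.223)[0])"
```

```text
[ 0.47289324 -0.0172286   0.29293149] [-1.863774   -0.64043633  1.45261075] 2.3509140826252617 -0.6496018424450515
```

Emit:
{"method": "step_arm", "body": {
  "rows": [
    [[0.0012,0,0.0016],0,0.2],
    [[0.0018,0,0.0024],0,0.2],
    [[0.0018,0,0.0024],0,0.2]
  ]
}}

```text
t: 19.82
ee_pos: [0.4747, -0.0168, 0.2906]
tcp_rot: [0.0, 0.994, 0.111, 0.0]
ft_force: [-3.8, -0.9, 4.8]
width: 0.294
```

```bash
cat > f.py <<'E'
from h import *
s,p,y=cur();v=valve_axes(.223);print(s['t'],p.round(4),s['ft_force'].round(2),'ax',s['ft_force']@v[2],'xv',s['ft_force']@v[0])
E
python3 f.py
```

```text
19.825 [ 0.4747 -0.0168  0.2906] [-3.78 -0.9   4.77] ax 6.150990265539131 xv -0.1302646547638706
```

Emit:
{"method": "step_arm", "body": {
  "rows": [
    [[0.0012,0,0.0016],0,0.2],
    [[0.0018,0,0.0024],0,0.2],
    [[0.0018,0,0.0024],0,0.2]
  ]
}}

```text
t: 20.2
ee_pos: [0.4762, -0.0165, 0.2887]
tcp_rot: [0.0, 0.994, 0.111, -0.0]
ft_force: [-6.2, -0.9, 7.0]
width: 0.295
```

```bash
python3 f.py
```

```text
20.2 [ 0.4762 -0.0165  0.2887] [-6.24 -0.89  7.05] ax 9.425247880185799 xv -0.6141186810857073
```

Emit:
{"method": "step_arm", "body": {
  "rows": [
    [[0.0009,0,0.0012],0,0.2],
    [[0.0009,0,0.0012],0,0.2],
    [[0.0009,0,0.0012],0,0.2],
    [[0.0009,0,0.0012],0,0.2]
  ]
}}

```text
t: 20.7
ee_pos: [0.4763, -0.0165, 0.2887]
tcp_rot: [0.001, 0.994, 0.111, -0.0]
ft_force: [-9.7, -1.5, 11.2]
width: 0.291
```

```bash
python3 f.py; python3 snap.py p wrist scene; python3 -c "
import cv2,numpy as np
b=cv2.imread('pics/wrist_p.png');a=cv2.imread('pics/scene_p.png')
cv2.imwrite('pics/p4.png',np.hstack([cv2.resize(b[70:220,230:340],None,fx=4,fy=3,interpolation=cv2.INTER_CUBIC),cv2.resize(a[155:211,255:298],None,fx=8,fy=8.0357,interpolation=cv2.INTER_CUBIC)]))"
```

```text
20.7 [ 0.4763 -0.0165  0.2887] [-9.7  -1.53 11.24] ax 14.890733364256107 xv -0.8001189771884603
t 20.8 [ 0.4764 -0.0165  0.2887] yaw 0.2224 q [-1.530e-01 -8.100e-02  1.427e+00 -1.000e-03  1.796e+00  1.195e+00] w 0.295 F [-9.1 -1.1 11.6]
```

View pics/p4.png

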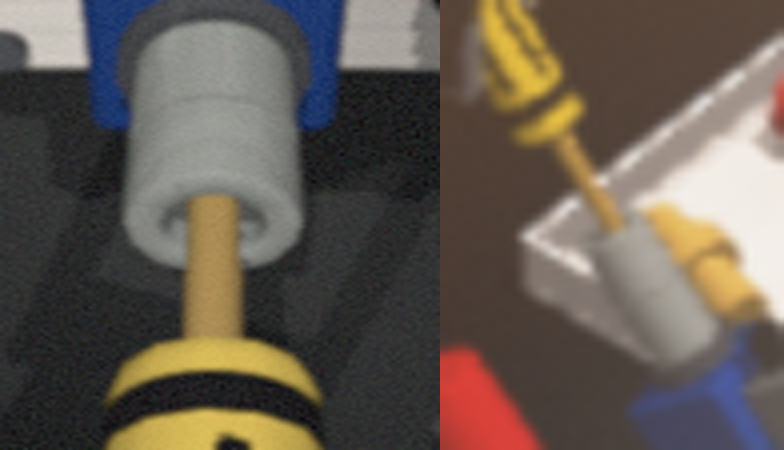

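Emit:
{"method": "step_arm", "body": {
  "rows": [
    [[0,0,0],0,0.2],
    [[0,0,0],0,0.2],
    [[0,0,0],0,0.2],
    [[0,0,0],0,0.2],
    [[0,0,0],0,0.2],
    [[0,0,0],0,0.2],
    [[0,0,0],0,0.2],
    [[0,0,0],0,0.2],
    [[0,0,0],0,0.2],
    [[0,0,0],0,0.2],
    [[0,0,0],0,0.2],
    [[0,0,0],0,0.2],
    [[0,0,0],0,0.2],
    [[0,0,0],0,0.2],
    [[0,0,0],0,0.2],
    [[0,0,0],0,0.2],
    [[0,0,0],0,0.2],
    [[0,0,0],0,0.2]
  ]
}}

```text
t: 23.05
ee_pos: [0.4764, -0.0165, 0.2887]
tcp_rot: [0.001, 0.994, 0.111, -0.0]
ft_force: [-9.9, -0.5, 10.2]
width: 0.292
```

```bash
python3 f.py
```

```text
23.05 [ 0.4764 -0.0165  0.2887] [-9.93 -0.51 10.25] ax 14.1047540966897 xv -1.4122227626257455
```

Emit:
{"method": "step_arm", "body": {
  "rows": [
    [[-0.006,0,-0.008],0,0.2],
    [[-0.012,0,-0.016],0,0.2],
    [[-0.02,0,-0.025],0,0.2],
    [[-0.03,0,-0.038],0,0.2],
    [[-0.043,0,-0.055],0,0.2],
    [[-0.055,0,-0.07],0,0.2],
    [[-0.055,0,-0.085],0,0.2],
    [[-0.055,0,-0.085],0,0.2]
  ]
}}

```text
t: 24.05
ee_pos: [0.4244, -0.0285, 0.3734]
tcp_rot: [0.001, 0.994, 0.111, 0.002]
ft_force: [-1.2, -1.0, 0.4]
width: 0.297
```

```bash
python3 snap.py q wrist; python3 -c "
from h import *
mv([.526,-.236,.27],3.0115)"
```

```text
t 24.1 [ 0.4243 -0.0284  0.3721] yaw 0.2229 q [-0.2   -0.176  1.346  0.     1.97   1.148] w 0.295 F [-0.2  0.  -1.4]
cur [ 0.4243 -0.0284  0.3721] yaw 0.2229 q6 1.148 -> shift [0.0533 0.225  0.1021] spin -2.7886
```

View pics/wrist_q.png

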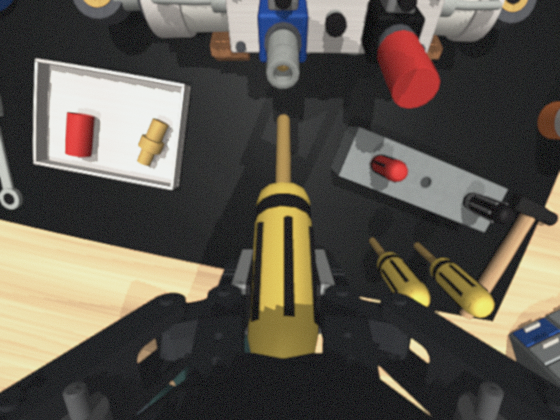

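Emit:
{"method": "step_arm", "body": {
  "rows": [
    [[0,0.01,0],-0.17,0.2],
    [[0,0.02,0],-0.34,0.2],
    [[0,0.04,0],-0.51,0.2],
    [[0,0.06,0],-0.68,0.2],
    [[0.005,0.08,0],-0.85,0.2],
    [[0.01,0.1,0],-1.02,0.2],
    [[0.015,0.12,0],-1.19,0.2],
    [[0.02,0.14,0],-1.36,0.2],
    [[0.025,0.16,0],-1.53,0.2],
    [[0.03,0.18,0],-1.7,0.2],
    [[0.035,0.2,0],-1.87,0.2],
    [[0.04,0.22,0],-2.04,0.2],
    [[0.045,0.225,0],-2.21,0.2],
    [[0.05,0.225,0.02],-2.38,0.2],
    [[0.053,0.225,0.04],-2.55,0.2],
    [[0.053,0.225,0.07],-2.72,0.2],
    [[0.053,0.225,0.1],-2.789,0.2],
    [[0.053,0.225,0.13],-2.789,0.2],
    [[0.053,0.225,0.15],-2.789,0.2],
    [[0.053,0.225,0.15],-2.789,0.2]
  ]
}}

```text
t: 26.6
ee_pos: [0.5241, -0.2352, 0.2177]
tcp_rot: [-0.003, 0.065, 0.998, 0.002]
ft_force: [0.1, -0.8, -1.1]
width: 0.29
```

```bash
python3 snap.py r wrist; python3 -c "
import cv2,numpy as np
b=cv2.imread('pics/wrist_r.png')
cv2.imwrite('pics/r4.png',cv2.resize(b[70:220,200:380],None,fx=4,fy=4,interpolation=cv2.INTER_CUBIC))"
```

```text
t 26.65 [ 0.5249 -0.2357  0.2198] yaw 3.012 q [-0.521  0.149  1.325 -0.     1.671 -1.962] w 0.294 F [-0.5 -0.  -0.4]
```

View pics/r4.png

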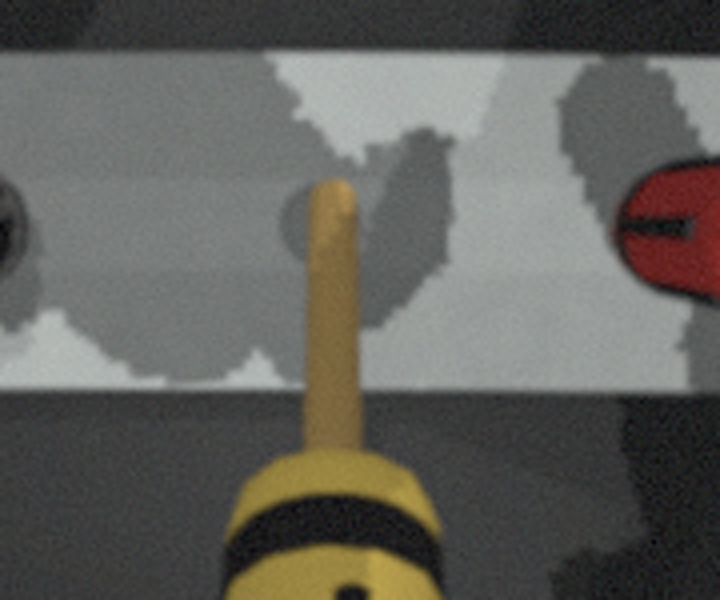

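```bash
python3 -c "
from h import *
import pickle
m=pickle.load(open('pics/wrist_r.pkl','rb'))
h=onz(m,(200+316/4-.4,70+224/4-.4),.082);print(h)
y=3.012;xt=np.array([np.cos(y),np.sin(y),0]);yt=np.array([np.sin(y),-np.cos(y),0]);zt=np.array([0,0,-1.])
tip=np.array([.5245,-.2355,.2190])+.0698*xt+.0003*yt+.069*zt
print('tip',tip,'err in tool x,y',(h-tip)@xt,(h-tip)@yt, proj(m,h+[0,0,0]),proj(m,tip))
for r in (.008,):
  q=proj(m,circ(h,np.array([0,0,1.]),r));print(q.min(0),q.max(0), (q.min(0)-[200,70])*4,(q.max(0)-[200,70])*4)
"
```

```text
[ 0.45762211 -0.22987948  0.082     ]
tip [ 0.45532407 -0.22618225  0.15      ] err in tool x,y -0.0027565684719945073 -0.0033692569899024297 [[278.6 125.6]] [[282.72247754 122.07040571]]
[269.23484442 115.93875792] [287.9607764  135.14080022] [276.93937768 183.75503167] [351.8431056  260.56320088]
```

Emit:
{"method": "step_arm", "body": {
  "rows": [
    [[-0.0015,-0.0034,0.02],0,0.2],
    [[-0.0015,-0.0034,0.04],0,0.2],
    [[-0.0015,-0.0034,0.056],0,0.2],
    [[-0.0015,-0.0034,0.056],0,0.2],
    [[-0.0015,-0.0034,0.056],0,0.2]
  ]
}}

```text
t: 27.28
ee_pos: [0.5269, -0.2399, 0.1666]
tcp_rot: [0.001, 0.065, 0.998, -0.0]
ft_force: [0.1, -0.4, -0.5]
width: 0.292
```

```bash
python3 snap.py s wrist; python3 -c "
import cv2,numpy as np
b=cv2.imread('pics/wrist_s.png')
cv2.imwrite('pics/s4.png',cv2.resize(b[70:220,200:380],None,fx=4,fy=4,interpolation=cv2.INTER_CUBIC))"
```

```text
t 27.325 [ 0.5269 -0.24    0.1669] yaw 3.0119 q [-0.525  0.171  1.406 -0.     1.563 -1.966] w 0.296 F [ 0.3 -0.  -1. ]
```

View pics/s4.png

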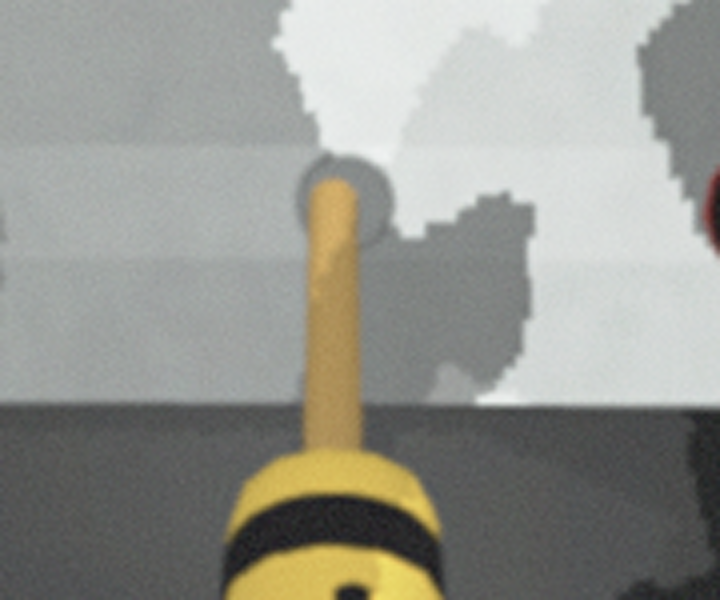

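```bash
python3 -c "
from h import *
import pickle
m=pickle.load(open('pics/wrist_s.pkl','rb'))
h=onz(m,(200+345/4-.4,70+201/4-.4),.082);print(h)
y=3.012;xt=np.array([np.cos(y),np.sin(y),0]);yt=np.array([np.sin(y),-np.cos(y),0]);zt=np.array([0,0,-1.])
tip=np.array([.5269,-.24,.1668])+.0698*xt+.0003*yt+.069*zt
print('tip',tip,'err in tool x,y',(h-tip)@xt,(h-tip)@yt,proj(m,tip))
"
```

```text
[ 0.45747501 -0.22885181  0.082     ]
tip [ 0.45772407 -0.23068225  0.0978    ] err in tool x,y 0.0004835222604198976 0.0017828992815243701 [[283.28266503 120.59810322]]
```

Emit:
{"method": "step_arm", "body": {
  "rows": [
    [[0.002,0.0018,0.005],0,0.2],
    [[0.002,0.0018,0.013],0,0.2],
    [[0.002,0.0018,0.021],0,0.2],
    [[0.002,0.0018,0.021],0,0.2]
  ]
}}

```text
t: 27.82
ee_pos: [0.5238, -0.2372, 0.143]
tcp_rot: [-0.001, 0.065, 0.998, 0.001]
ft_force: [0.6, -0.5, -0.5]
width: 0.3
```

```bash
python3 snap.py u wrist; python3 -c "
import cv2,numpy as np
b=cv2.imread('pics/wrist_u.png')
cv2.imwrite('pics/u4.png',cv2.resize(b[70:220,200:380],None,fx=4,fy=4,interpolation=cv2.INTER_CUBIC))"
```

```text
t 27.875 [ 0.5242 -0.2374  0.1437] yaw 3.0118 q [-0.524  0.177  1.445 -0.     1.521 -1.965] w 0.295 F [-0.1  0.9 -0.8]
```

View pics/u4.png

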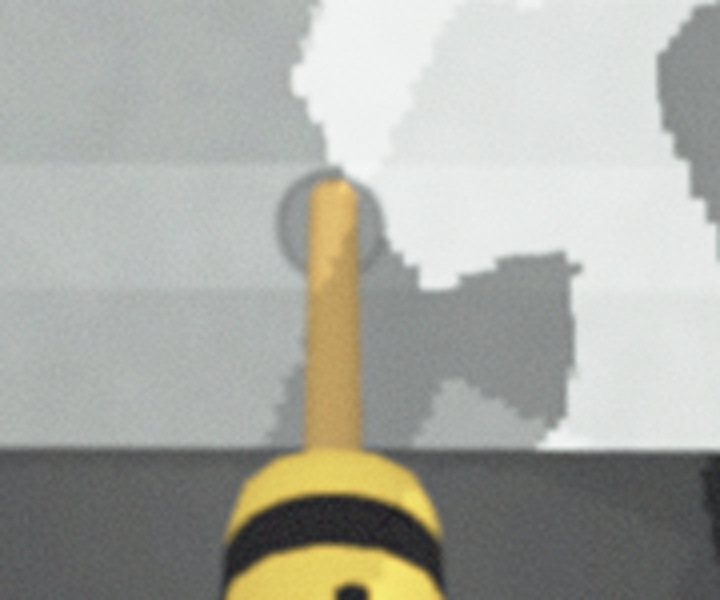

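Emit:
{"method": "step_arm", "body": {
  "rows": [
    [[0,0,0],0,0.2],
    [[0.0103,0,-0.0057],0,0.2],
    [[0.0188,0,-0.0108],0,0.2],
    [[0.0276,0,-0.015],0,0.2],
    [[0.0369,0,-0.0185],0,0.2],
    [[0.0464,0,-0.021],0,0.2],
    [[0.0464,0,-0.021],0,0.2]
  ],
  "squeeze": 30
}}

```text
t: 28.75
ee_pos: [0.4795, -0.2318, 0.167]
tcp_rot: [0.002, 0.065, 0.998, -0.001]
ft_force: [3.8, -0.1, -1.0]
width: 0.293
```

```bash
python3 snap.py v wrist scene; python3 -c "
import cv2,numpy as np
a=cv2.imread('pics/scene_v.png');b=cv2.imread('pics/wrist_v.png')
a=cv2.resize(a[160:300,140:295],(400,360));b=cv2.resize(b,(480,360));cv2.imwrite('pics/v1.png',cv2.resize(np.hstack([a,b]),None,fx=.9,fy=.9))"
```

```text
t 28.85 [ 0.4796 -0.2319  0.1669] yaw 3.0119 q [-5.570e-01  6.800e-02  1.520e+00  1.000e-03  1.550e+00 -1.998e+00] w 0.295 F [ 3.3 -0.5  0.3]
```

View pics/v1.png

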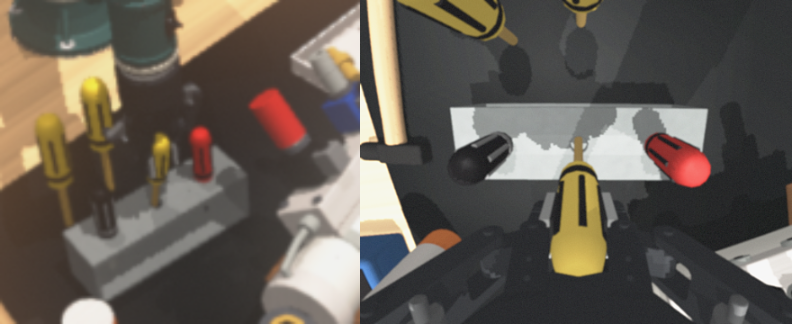

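Emit:
{"method": "step_arm", "body": {
  "rows": [
    [[0.0097,0,-0.0019],0,0.2],
    [[0.0195,0,-0.0028],0,0.2],
    [[0.0254,0,-0.003],0,0.2],
    [[0.0254,0,-0.003],0,0.2]
  ]
}}

```text
t: 29.35
ee_pos: [0.4549, -0.2287, 0.1694]
tcp_rot: [0.002, 0.065, 0.998, -0.001]
ft_force: [6.3, -0.8, -1.8]
width: 0.295
```

```bash
python3 snap.py w wrist scene; python3 -c "
import cv2,numpy as np
a=cv2.imread('pics/scene_w.png');b=cv2.imread('pics/wrist_w.png')
a=cv2.resize(a[170:270,160:260],(480,480));b=cv2.resize(b[100:380,200:360],(280,490))[:480];cv2.imwrite('pics/w1.png',np.hstack([a,b]))"
```

```text
t 29.45 [ 0.4549 -0.2287  0.1693] yaw 3.012 q [-5.780e-01  1.400e-02  1.570e+00  1.000e-03  1.553e+00 -2.019e+00] w 0.296 F [ 5.7 -0.6 -1.3]
```

View pics/w1.png

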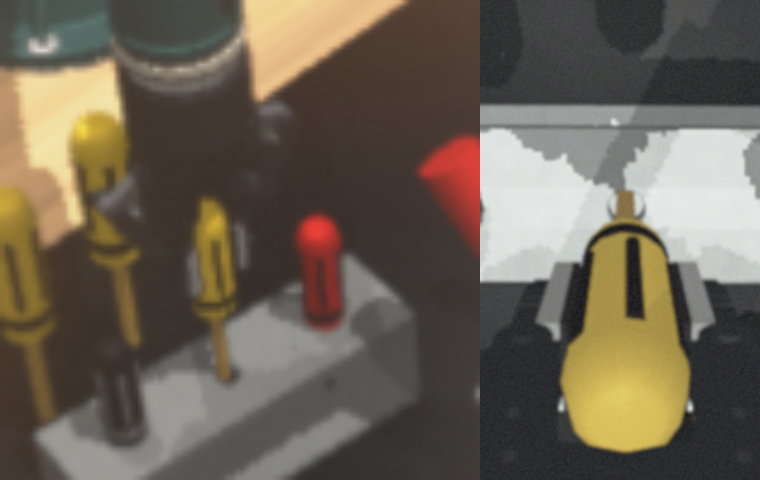

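Emit:
{"method": "step_arm", "body": {
  "rows": [
    [[-0.0025,0,0],0,0.2],
    [[-0.0025,0,0.015],0,0.2],
    [[-0.0025,0,0.03],0,0.2]
  ]
}}

```text
t: 29.82
ee_pos: [0.4559, -0.2286, 0.1375]
tcp_rot: [0.0, 0.065, 0.998, -0.0]
ft_force: [2.1, -0.1, 0.5]
width: 0.296
```

```bash
python3 snap.py x wrist scene; python3 -c "
import cv2,numpy as np
a=cv2.imread('pics/scene_x.png');b=cv2.imread('pics/wrist_x.png')
a=cv2.resize(a[170:270,160:260],(480,480),interpolation=cv2.INTER_CUBIC);b=cv2.resize(b[100:380,200:360],(280,490))[:480];cv2.imwrite('pics/x1.png',np.hstack([a,b]))"
```

```text
t 29.925 [ 0.4555 -0.2281  0.1351] yaw 3.0118 q [-5.760e-01  3.800e-02  1.615e+00  1.000e-03  1.491e+00 -2.017e+00] w 0.294 F [ 5.3 -1.4 -5.1]
```

View pics/x1.png

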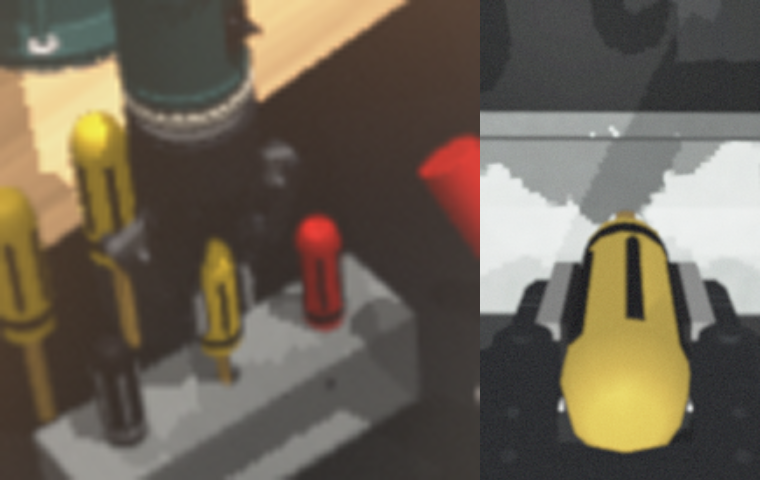

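```bash
python3 snap.py y scene; python3 -c "
import cv2,numpy as np
a=cv2.imread('pics/scene_y.png');g=cv2.imread('pics/scene_h.png')
f=lambda a:cv2.resize(a[175:265,155:245],(400,400),interpolation=cv2.INTER_CUBIC)
cv2.imwrite('pics/y1.png',np.hstack([f(a),f(g)]))"
```

```text
t 29.975 [ 0.4556 -0.228   0.1355] yaw 3.0118 q [-5.760e-01  3.800e-02  1.614e+00  1.000e-03  1.492e+00 -2.017e+00] w 0.289 F [ 4.9 -1.2 -5.5]
```

View pics/y1.png

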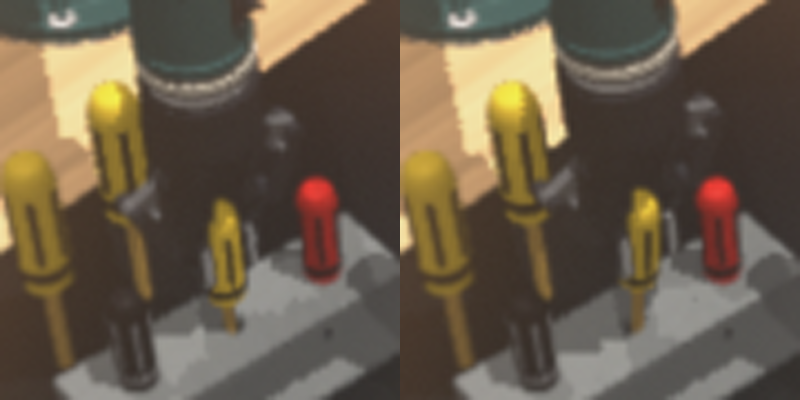

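Emit:
{"method": "step_arm", "body": {
  "rows": [
    [[-0.002,0,0.008],0,0.2],
    [[-0.003,0,0.016],0,0.2],
    [[-0.003,0,0.024],0,0.2],
    [[-0.003,0,0.028],0,0.2],
    [[-0.003,0,0.028],0,0.2]
  ]
}}

```text
t: 30.6
ee_pos: [0.4584, -0.2289, 0.11]
tcp_rot: [-0.001, 0.065, 0.998, 0.0]
ft_force: [-0.2, 1.1, -1.2]
width: 0.296
```

```bash
python3 snap.py z wrist scene; python3 -c "
import cv2,numpy as np
a=cv2.imread('pics/scene_z.png');b=cv2.imread('pics/wrist_z.png')
a=cv2.resize(a[170:270,160:260],(480,480),interpolation=cv2.INTER_CUBIC);b=cv2.resize(b[100:380,200:360],(280,490))[:480];cv2.imwrite('pics/z1.png',np.hstack([a,b]))"
```

```text
t 30.7 [ 0.4589 -0.2291  0.1108] yaw 3.0118 q [-0.574  0.061  1.641 -0.     1.439 -2.015] w 0.297 F [-0.8  0.6 -0.7]
```

View pics/z1.png

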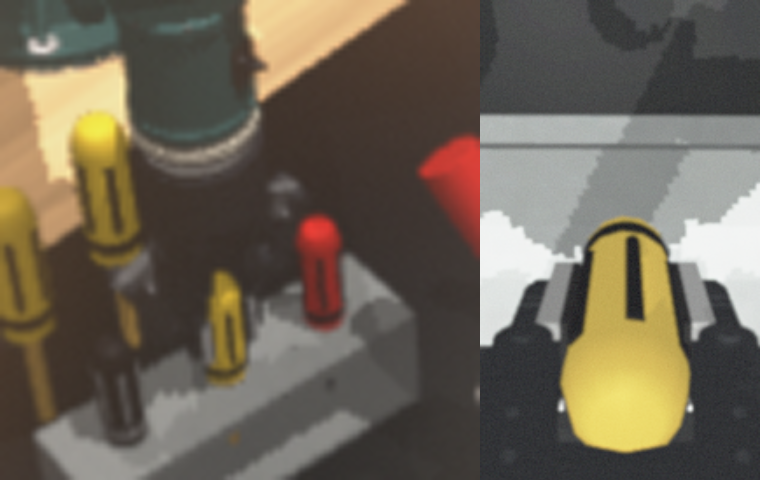

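Emit:
{"method": "step_arm", "body": {
  "rows": [
    [[0,0,0.002],0,0.2],
    [[0,0,0.003],0,0.2],
    [[0,0,0.003],0,0.2]
  ]
}}

```text
t: 31.08
ee_pos: [0.4591, -0.2292, 0.1085]
tcp_rot: [0.001, 0.065, 0.998, -0.0]
ft_force: [-1.5, 1.3, 4.5]
width: 0.294
```

```bash
python3 f.py
```

```text
31.075 [ 0.4591 -0.2292  0.1085] [-1.51  1.29  4.51] ax 4.286508677973257 xv 1.8431289515267526
```

Shoulder is on the plate (4.5 N up). Release.

Emit:
{"method": "step_arm", "body": {
  "rows": [
    [[0,0,0],0,0.4],
    [[0,0,0],0,0.6],
    [[0,0,0],0,0.6],
    [[0,0,0],0,0.6],
    [[0,0,-0.03],0,0.6],
    [[0,0,-0.08],0,0.6],
    [[0,0,-0.14],0,0.6],
    [[0,0,-0.19],0,0.6],
    [[0,0,-0.19],0,0.6]
  ]
}}

```text
t: 32.2
ee_pos: [0.4605, -0.23, 0.3035]
tcp_rot: [0.005, 0.065, 0.998, -0.003]
ft_force: [0.3, 0.0, 0.0]
width: 0.598
```

```bash
python3 snap.py end wrist scene; python3 -c "
import cv2,numpy as np
a=cv2.imread('pics/scene_end.png');b=cv2.imread('pics/wrist_end.png')
a=cv2.resize(a[150:290,150:350],(480,336),interpolation=cv2.INTER_CUBIC);b=cv2.resize(b[100:300,160:400],(310,258));b=cv2.copyMakeBorder(b,0,78,0,0,cv2.BORDER_CONSTANT);cv2.imwrite('pics/end1.png',np.hstack([a,b]))"
```

```text
t 32.3 [ 0.4589 -0.2291  0.2977] yaw 3.0118 q [-0.574  0.     1.331 -0.     1.81  -2.015] w 0.598 F [ 0.2 -0.2 -0.6]
```

View pics/end1.png

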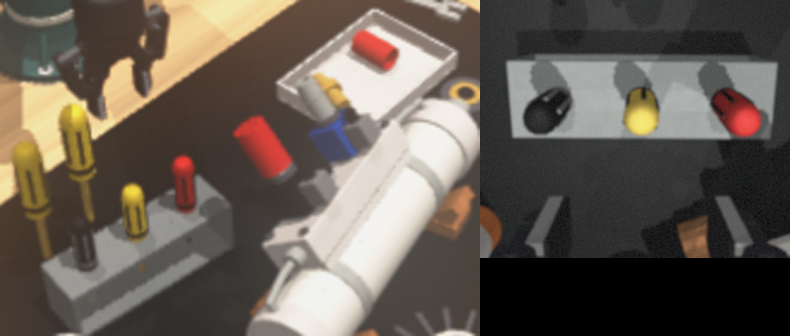

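```bash
python3 -c "
import cv2,numpy as np
for n in('scene0','scene_end'):
    a=cv2.imread(f'pics/{n}.png')[220:254,195:222].astype(float);k=(np.minimum(a[...,1],a[...,2])-1.6*a[...,0])>30
    y,x=np.nonzero(k);print(n,k.sum(),x.mean()+195,y.mean()+220,y.min()+220,y.max()+220)
from workcell import job
print(job.hand_in())"
```

```text
scene0 119 205.64705882352942 234.96638655462186 226 247
scene_end 117 205.51282051282053 234.86324786324786 227 246
the job is handed in; nothing more can be done
None
```

The job is handed in at about 32 s of the 72 s allowed. By my own checks every step was met; the interface gives no verdict.

- **Cap:** I pulled the red cap off the blue-coil valve along its axis and laid it in the tray. The last scene picture shows it there, inside the rim. The black-coil valve's cap and the bystanders look unmoved in the pictures.
- **Push pin used:** I took the small yellow-handled one from the rack's middle hole. The two larger yellow tools standing beside the rack were left alone.
- **Tilting it:** The arm could not tilt its gripper. I leaned the push pin about 38° in the fingers by levering its tip in the rack hole, and straightened it the same way afterwards.
- **Pressing:** The force along the valve's axis rose from about 2 N at contact to 9 N. It then jumped to 15 N with no further travel, so the override pin was at its stop. I held it there for over 2 s.
- **Push pin back in the rack:** Its shoulder pressed on the plate with 4.5 N before I let go. In the scene camera its handle now sits within 0.2 px of where it was at the start.
- **End state:** The gripper is about 0.2 m above the rack, touching nothing. I did not check in a picture that the override pin sprang back; the push pin was fully withdrawn from it.

**Disagreements:** The cameras differed by 3 to 6 mm on where the valve's mouth is, so I guided the tip in by the wrist view, moving in small steps. A 5 N sideways force showed while lowering the push pin into the rack; it went away when I shifted the gripper 3 mm.

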